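Lock the breakfast-bar cabinet with its slot key

TASK

Lock the small white cabinet: on its sloping face push the little catch up the slope as far as it goes so that it frees the shutter, slide the shutter fully aside to uncover the slotted cam lock, then with the blade of the key turn the cam a quarter turn clockwise until it stops. Leave the shutter open and stand the key fully home, blade down, in its wooden stand again. Turn the cam with the key only, never with the gripper, and leave the glass containers, the jar and the spoons where they are.

Things in the scene. Friction and masses are not known exactly. Their poses are not given: they have to be found in the camera images.
- cabinet: Fixed white plastic cabinet 260 (y) x 224 x 215 mm tall; origin on the bar top below the sloping face's middle (0, 0, 157). Upright front at x -82, 100 high, with a door that stays shut; from its top edge a flat face 200 mm long rises away from the robot at 35 degrees to a flat top at x 82 to 142. 'Up-slope' = along the face, away from the front; 'out' = square to the face. Rails stand 18 mm out.
- catch_lug (a point): Centre of the grey catch's lug, a block 16 (along the slope) x 20 x 18 mm standing 25 to 43 mm out from the face (this point 34 mm out). Axes: x up-slope, y left along the face, z square out. At first the catch stands right of the tongue on the shutter's upper edge and blocks it.
- catch (a joint): Travel of the catch up-slope, m: 0 holding the shutter (starts at 0 to 0.005), 0.033 fully freed, at a stop. Friction about 2 N; stays where it is put.
- shutter_rib (a point): Centre of the shutter's grey grip rib, 10 (y) x 40 (along the slope) x 20 mm, standing 23 to 43 mm out (this point 33 mm out). Axes as for the catch lug. The shutter is an aluminium plate 66 x 66 mm, 19 to 23 mm out from the face, its centre 22 mm right (-y) of the rib; shut, it covers the cam.
- shutter (a joint): Travel of the shutter to the right (-y of the face), m: 0 covering the cam, 0.080 fully open, at a stop. Friction about 1.5 N; stays where it is put. It moves at most about 2 mm while the catch holds it.
- cam_mouth (a point): Centre of the cam's top, 16 mm out, 20 mm down-slope and 45 mm left of the face's middle. The cam is an aluminium boss 44 mm across, with a straight slot right across it: 8 mm wide (mouth bevelled to 14), 12 mm deep. Round it a fixed grey collar as high, 66 mm across. The frame turns with the cam: x along the slot, z square out of the face.
- cam (a joint): Turn of the cam, rad: 0 unlocked (slot up and down the slope), growing clockwise as seen looking at the face, to 1.571 locked (slot across the face), at a stop. Starts between 0 and 0.25. Takes about 0.1 N m; stays where it is left. The blade has about 0.1 rad of play in the slot each way.
- key_grip (a point): Middle of the grey handle of the loose slot key (140 g, 110 mm long) standing upright, blade down, in the stand. z along the key, up; x along its width; y its thickness. Handle 46 (x) x 22 (y) x 65 mm (z), this point at its centre; below it a flat steel blade 30 (x) x 5 (y) x 45 mm, its last 5 mm thinned to 2.5 mm. The tip is 77.5 mm below this point.
- stand: Fixed wooden block 100 (x) x 70 (y) x 60 mm tall, left or right of the cabinet; origin at its underside's centre. In the middle of its top a pocket 36 (x) x 11 (y) mm, 55 deep, mouth bevelled 3 mm. With the key home the handle rests on the block's top: key_grip is 92.5 mm above the origin, the key's width along the stand's x.
- box_low: Lower of two stacked glass containers with grey clip lids, each 150 (x) x 110 (y) x 70 mm; origin at the centre of its underside. Stands on the other side of the cabinet from the key stand. Leave alone.
- box_high: Upper glass container, resting on the lower one (top of the stack 140 mm high); origin at the centre of its underside. Leave alone.
- jar: Grey ceramic jar with wooden lid, 84 mm across, 120 mm tall, close behind the key stand (+x side of it); origin at the centre of its underside. Leave alone.
- spoons: Two flat aluminium measuring spoons fixed together, about 110 x 50 mm, at most 6 mm high, lying on the bar close behind the glass containers (+x side of them); origin on the bar near their middle. Leave alone.
There are look-alikes about, which are no part of the job. Leave any orange look-alike of the part that bears key_grip alone. Leave any black look-alike of the stand alone.

How it is judged:
By the outcome, as a careful person would: the job done as asked, in the order asked, and still so for the second after the job is handed in, with the robot touching nothing.
It also fails if it takes over 69 s, if anything falls off the work surface, if the arm or the gripper's body presses on something with over 40 N, if the wrist force passes 120 N, or if a joint passes its speed limit or range.

ROBOT

A 7-joint arm with a two-finger parallel gripper is mounted at the origin on the work surface. World frame = base frame: x ahead of the robot, y to its left, z up, the work surface at z = 0. Lengths are in m, angles in rad, forces in N, time in s.
With the tool pointing down it reaches from about 0.35 to 0.9 m from the base axis. Payload 8.1 kg.
Tool frame: the origin (TCP) lies between the finger pads; the fingertips stand 22 mm ahead of it and the grasp point (between the pads) lies 3 mm ahead of it; z points along the fingers, y is the line along which they close (so a half turn about z gives the same grasp; the last joint's range is limited). The gripper opens to 85 mm and grips with 20 to 120 N. Pads are 22 mm wide; open, the fingers measure 114 mm over their backs; the gripper's body (76 mm by 85 mm) begins 54 mm behind the grasp point. The pads swing forward as they close: fully open they stand 13 mm farther back than shut.
Start: joints at [1.14, 0.434, 0.025, 1.573, -0.012, 1.134, -0.075], TCP at [0.201, -0.592, 0.253] pointing down, gripper open.
Joint ranges: [-2.62, 2.62], [-0.44, 2.09], [-1.27, 1.32], [0.08, 2.57], [-1.32, 4.46], [0.12, 2], [-2.74, 2.74]. Speed limits (rad/s): [2.22, 2.22, 3.01, 3.01, 3.14, 3.14, 3.14].

INTERFACE

Orientations are given as a unit quaternion [w, x, y, z].
In Python, from station import telemetry, vision, workorder gives the robot as it stands. The module is installed in compiled form; this text tells all that it offers.
- The arm moves only by the tool send_rows, never from a script. Its arguments are lists of equal length, an entry for each row: "linear": the shift along the tool's x, y, z in mm, a list of three; "yaw": the turn about the tool's z in degrees; "fingers": the gripper's target within -1 to 1 (fully open at 1, half-way at 0, shut at -1). In form: {"linear": [[dx, dy, dz], ...], "yaw": [yaw, ...], "fingers": [fingers, ...]}. A call has 1 to 8 rows; each row is the pose to reach, as a shift and turn from the pose commanded when the call began, along the tool's axes at that moment; what a row does not reach only later rows make up. A row lasts 1/8 s, in which the tool goes at most 62.5 mm and 10.7 degrees, less where a joint would pass 70% of its speed; a pose out of reach is approached as far as the arm can. A call with a gripper value outside its range is refused whole. The fingers move at their own pace and stop on an object; "squeeze" is the grip in N (left out, the last holds). Time passes only in rows, so rows that repeat a pose let the fingers close. It gives the time, the measured TCP pose, the force, the opening and the grip force at its end, in the units of the state.
- telemetry.observe(): the state, without advancing time (a new reading comes with each control period).
- vision.grab_frame(name): name is "side" or "top" or "wrist"; returns a dict with "image" (420x560x3 uint8, blue, green, red), "fx", "fy", "cx", "cy" (pixels), "world_from_camera" (4x4, takes a point from camera to world coordinates). Camera axes: x right, y up, looking along -z (the intrinsics and any distortion apply to the point x, -y, -z); pixel columns grow to the right and rows downward; lengths in m; the calibration is good to about 2 mm. A picture is of the moment at which its call begins. There is no depth.
- workorder.sign_off(): hands the job in; it is judged then, once.
The state is a dict: "time": time; "qpos": joint angles; "joint_vel": joint speeds; "joint_torque": joint torques, N m; "eef_pos": TCP position; "ee_rot": TCP orientation; "ft_force": force on the tool from outside, world axes, zero at the start; "torque": the same for the moment, N m; "finger_gap": finger opening in m; "grasp_force": force on a finger pad.
Only numpy, scipy, OpenCV 4.12 (cv2) and the standard library are available. Lean on these libraries where they do the work, as an engineer would, in place of code of your own. Each camera call takes 0.05 s, during which the arm holds its last target. There are 200 camera calls.

## Working session

There is one attempt and no reset: what is moved stays moved. The work goes in short steps, Python scripts to look and compute and a tool call to move; the robot and the scene stay as the last step left them, time stands still between calls to the robot, and variables do not carry over. Pictures are saved under pics/ and viewed, at most 10 in all, crops included, and the job is handed in when it is done.

Besides the shell and the picture viewer there is one more tool, called after "Emit:" as a command line: name --pt "numbers of a row" for each row, then --argument value for the rest. send_rows: Moves the arm, as the interface text tells. Its arguments: {"type":"object","properties":{"linear":{"type":"array","items":{"type":"array","items":{"type":"number"}}},"yaw":{"type":"array","items":{"type":"number"}},"fingers":{"type":"array","items":{"type":"number"}},"squeeze":{"type":"number"}},"required":["linear","yaw","fingers"]}

```bash
mkdir -p pics
python3 - <<'E'
from station import telemetry, vision
import cv2,pickle
s=telemetry.observe(); print(s)
D={}
for n in("side","top","wrist"):
    f=vision.grab_frame(n);D[n]=f;cv2.imwrite(f"pics/{n}0.png",f["image"])
    print(n,f["fx"],f["fy"],f["cx"],f["cy"],f["world_from_camera"].round(4).tolist(),[k for k in f])
pickle.dump(D,open("f0.pkl","wb"))
import numpy as np
cv2.imwrite("pics/a.png",cv2.resize(D["top"]["image"],(800,600),interpolation=cv2.INTER_CUBIC))
cv2.imwrite("pics/b.png",cv2.resize(D["side"]["image"],(800,600),interpolation=cv2.INTER_CUBIC))
E
```

```text
{'time': 0.0, 'qpos': array([ 1.14042579,  0.43522471,  0.02497915,  1.57409468, -0.01161929,
        1.13399686, -0.07511809]), 'joint_vel': array([-0.00042019,  0.00062213,  0.00191944,  0.00028772,  0.00204082,
       -0.00015668,  0.0008035 ]), 'joint_torque': array([ 1.22311099e-03, -6.70481014e+01,  1.02518465e+00, -3.16210520e+01,
        1.53188483e-02,  1.26013419e-02,  6.36981804e-05]), 'eef_pos': array([ 0.20100859, -0.59129834,  0.25252587]), 'ee_rot': array([-7.65544512e-04,  9.86608824e-01,  1.63102441e-01, -1.91699770e-04]), 'ft_force': array([-0.14713169, -0.35640249,  0.81427737]), 'torque': array([ 0.02240975, -0.04123788,  0.00134706]), 'grasp_force': 0.0, 'finger_gap': 0.08538016053090179}
side 488.2437463060986 488.2437463060986 280.1804538849562 211.69277121059199 [[-0.8332, 0.2932, -0.4688, -0.0163], [-0.5528, -0.4645, 0.6919, 0.7607], [-0.0149, 0.8356, 0.5491, 0.7929], [0.0, 0.0, 0.0, 1.0]] ['image', 'fx', 'fy', 'cx', 'cy', 'world_from_camera']
top 486.5278218277007 486.5278218277007 282.4023605362707 213.72471251610608 [[-0.0191, 0.9952, -0.0955, 0.4158], [-0.9997, -0.0178, 0.0138, -0.0262], [0.0121, 0.0957, 0.9953, 1.4052], [0.0, 0.0, 0.0, 1.0]] ['image', 'fx', 'fy', 'cx', 'cy', 'world_from_camera']
wrist 292.5633156546972 292.5633156546972 279.9264314481535 211.9645454144531 [[0.3216, 0.8945, 0.3104, 0.2815], [-0.9469, 0.304, 0.1049, -0.5651], [-0.0006, -0.3277, 0.9448, 0.3718], [0.0, 0.0, 0.0, 1.0]] ['image', 'fx', 'fy', 'cx', 'cy', 'world_from_camera']
```

View pics/a.png

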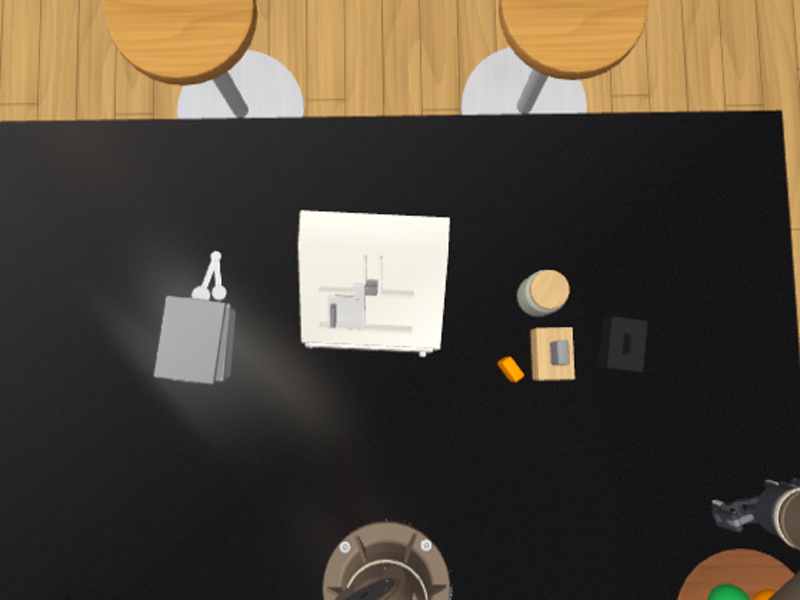

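View pics/b.png

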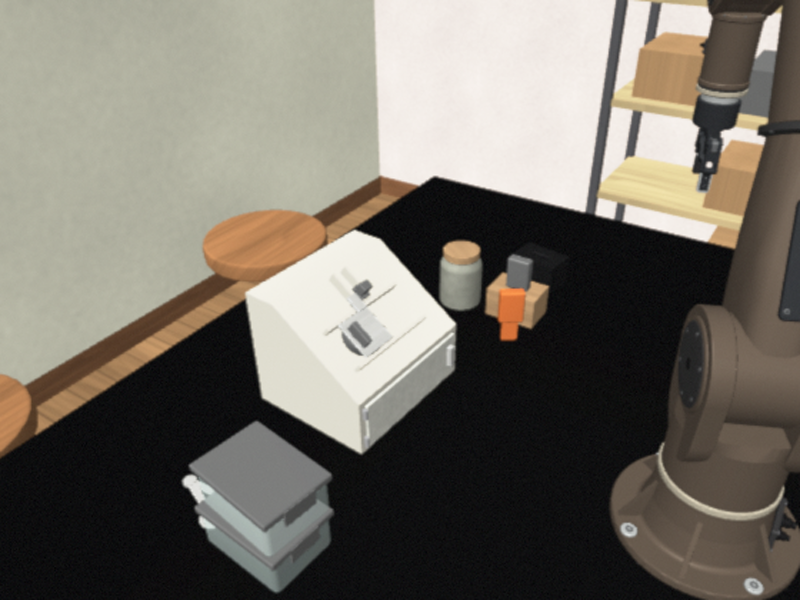

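Top view (800x600 coordinates): the cabinet is at (375,280), with the shutter at (347,312) and the catch lug at (371,287). The wooden stand with the grey key is at (552,353), and the jar is behind it at (545,292). There are two look-alikes: an orange key at (511,369) and a black stand at (627,344). The grey key in the wooden stand fits the description. I'll confirm it in enlarged crops.

Run:
```python
import pickle,cv2,numpy as np
D=pickle.load(open("f0.pkl","rb"))
def crop(n,x,y,w,h,k):
    c=cv2.resize(D[n]["image"][y:y+h,x:x+w],None,fx=k,fy=k,interpolation=cv2.INTER_CUBIC)
    for i in range(0,w,10):
        cv2.line(c,(i*k,0),(i*k,6 if i%50 else 14),(0,0,255),1)
        if (x+i)%20==0: cv2.putText(c,str(x+i),(i*k,24),0,.35,(0,0,255),1)
    for i in range(0,h,10):
        cv2.line(c,(0,i*k),(6,i*k),(0,0,255),1)
        if (y+i)%20==0: cv2.putText(c,str(y+i),(8,i*k+4),0,.35,(0,0,255),1)
    return c
A=np.zeros((600,800,3),np.uint8)
a=crop("top",200,140,120,120,4);A[:480,:480]=a
b=crop("top",340,180,80,120,4);A[:480,480:800]=b
cv2.imwrite("pics/c.png",A)
A=np.zeros((600,800,3),np.uint8)
a=crop("side",170,150,160,180,3);A[:540,:480]=a
b=crop("side",330,160,80,100,4);A[:400,480:800]=b
cv2.imwrite("pics/d.png",A)
```

```text
(no output)
```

View pics/c.png

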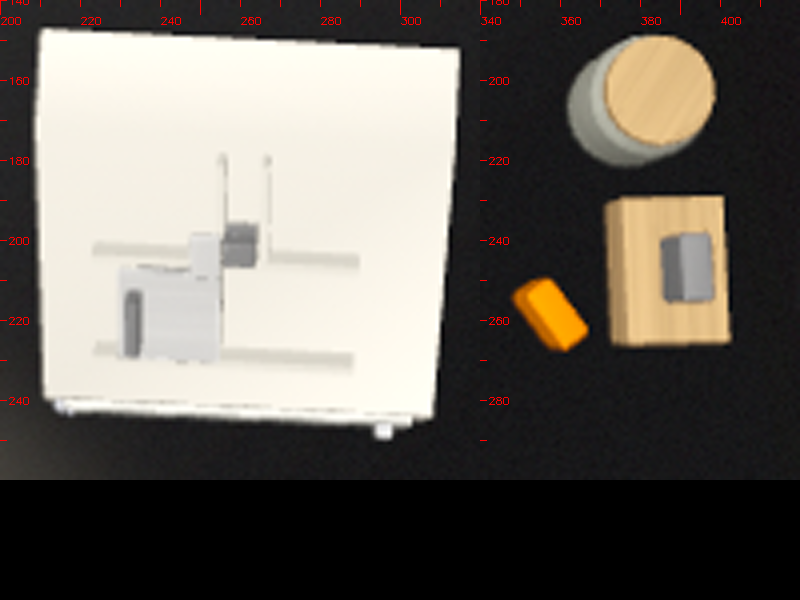

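View pics/d.png

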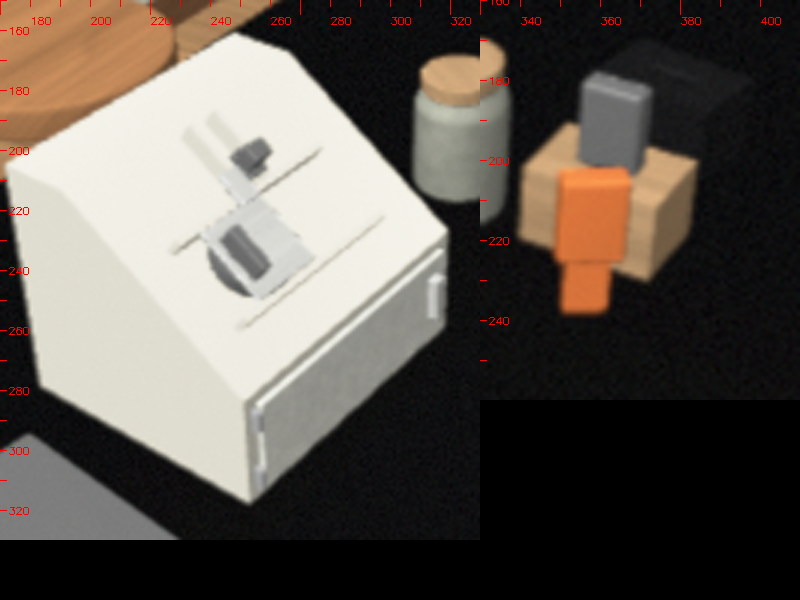

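The crops confirm it. The grey key stands in the wooden stand at top px (387,246). The orange key at (353,258) and the black stand are apart from it. Next I fit the poses.

```bash
cat > h.py <<'E'
import numpy as np, pickle
from scipy.optimize import least_squares
from scipy.spatial.transform import Rotation as R
def proj(f,P):
    W=f["world_from_camera"]; p=(np.atleast_2d(P)-W[:3,3])@W[:3,:3]
    return np.c_[f["cx"]+f["fx"]*p[:,0]/-p[:,2], f["cy"]-f["fy"]*p[:,1]/-p[:,2]]
def place(q,P):
    c,s=np.cos(q[2]),np.sin(q[2]); P=np.atleast_2d(P).astype(float)
    return P@np.array([[c,s,0],[-s,c,0],[0,0,1]])+[q[0],q[1],0]
def fit(obs,q0):  # obs: list of (frame, local pts, px)
    g=lambda q:np.concatenate([(proj(f,place(q,P))-px).ravel() for f,P,px in obs])
    r=least_squares(g,q0,loss="soft_l1"); return r.x,r.fun.reshape(-1,2)
S35,C35=np.sin(np.radians(35)),np.cos(np.radians(35))
def face(u,v,o): # upslope, left, out -> cabinet frame (m)
    return np.array([u*C35-o*S35, v, .157+u*S35+o*C35])
E
python3 - <<'E'
from h import *
D=pickle.load(open("f0.pkl","rb")); T,S=D["top"],D["side"]
ct=np.array([[142,130,215],[142,-130,215],[-82,130,100],[-82,-130,100]])/1e3
pt=[[210.2,147],[315,152.2],[211,239.8],[308.2,244.3]]
cs=np.array([[-82,130,100],[-82,130,0],[142,130,0],[142,130,215],[82,130,215],[82,-130,215],[142,-130,215],[-82,-130,100]])/1e3
ps=[[252,284],[253,317.7],[183.3,278.7],[171,204.3],[190.7,214],[267.3,167.3],[249,161],[319,226.7]]
for o in ([(T,ct,pt),(S,cs,ps)],[(T,ct,pt)],[(S,cs,ps)]):
    q,r=fit(o,[.7,.0,0]);print("cab",q.round(4),r.round(1).tolist())
q,_=fit([(T,ct,pt),(S,cs,ps)],[.7,0,0])
st=np.array([[50,35,60],[50,-35,60],[-50,-35,60],[-50,35,60]])/1e3
pst=[[375,229.5],[400.75,229],[402.5,265.75],[376.75,266]]
k=np.array([[23,11,125],[23,-11,125],[-23,-11,125],[-23,11,125]])/1e3
pk=[[390,238.2],[398,238.2],[398.5,255.3],[390.5,255.5]]
ss=np.array([[-50,35,60],[-50,35,0],[50,35,60],[-50,-35,60]])/1e3
pss=[[480+162,0]]
# side stand: x/4+210, y/4+160
pss=[[(x-480)/4+330,y/4+160] for x,y in [(650,205),(648,280),(521,167),(697,160)]]
print("side front?",proj(S,place([.55,-.3,0],ss)).round(1).tolist(),pss)
for nm,o in (("stand top",[(T,st,pst)]),("key top",[(T,k,pk)]),("st both",[(T,st,pst),(S,ss,pss)])):
    s,r=fit(o,[.55,-.3,0]);print(nm,s.round(4),r.round(1).tolist())
for nm,p in dict(rib=face(0-.02,.067,.043),lug=face(.04,0,.043),cam=face(-.02,.045,.016)).items():
    w=place(q,p); print(nm,w.round(4),proj(T,w).round(1),proj(S,w).round(1))
E
```

```text
cab [ 0.5475  0.015  -0.0676] [[-0.6, 0.7], [-1.0, 0.8], [-0.8, -0.0], [-1.0, 0.2], [-0.7, -0.7], [0.4, -0.5], [0.5, -1.0], [0.9, -0.3], [0.1, -1.2], [-1.1, -0.6], [-0.9, -0.8], [0.5, -0.3]]
cab [ 0.5486  0.0127 -0.0656] [[0.2, 0.4], [-0.2, 0.3], [0.1, -0.4], [-0.1, -0.3]]
cab [ 0.5458  0.0172 -0.0697] [[-0.8, 0.2], [0.3, 0.4], [0.4, -0.4], [0.8, 0.3], [-0.0, -0.6], [-0.9, -0.1], [-0.7, -0.3], [0.7, 0.4]]
side front? [[333.5, 206.1], [332.5, 223.9], [302.6, 196.1], [345.1, 195.0]] [[372.5, 211.25], [372.0, 230.0], [340.25, 201.75], [384.25, 200.0]]
stand top [ 0.4457 -0.3373  0.0038] [[0.4, 0.2], [-0.2, 0.2], [-0.3, -0.4], [0.1, -0.0]]
key top [ 0.4459 -0.3369 -0.011 ] [[-0.2, -0.1], [0.1, -0.2], [0.2, 0.2], [-0.2, 0.1]]
st both [ 0.4458 -0.3363 -0.0024] [[0.1, 0.1], [-0.5, 0.2], [-0.8, -0.3], [-0.4, -0.1], [1.1, -0.2], [-0.4, -0.9], [0.7, -1.1], [-0.2, -0.4]]
rib [[0.5111 0.0846 0.1808]] [[231.9 223.4]] [[253.9 231.6]]
lug [[0.5556 0.0144 0.2152]] [[259.  203.8]] [[255.7 197.7]]
cam [[0.525  0.0616 0.1586]] [[241.6 218.5]] [[255.4 232.6]]
```

Emit:
send_rows --pt "506 -467 -30" --pt "506 -467 -30" --pt "506 -467 -30" --pt "506 -467 -30" --pt "506 -467 -30" --pt "506 -467 -30" --pt "506 -467 -30" --pt "506 -467 -30" --yaw '[22.6, 22.6, 22.6, 22.6, 22.6, 22.6, 22.6, 22.6]' --fingers '[-1, -1, -1, -1, -1, -1, -1, -1]' --squeeze 40

```text
time: 1.15
eef_pos: [0.4398, -0.1519, 0.2752]
ee_rot: [0.0, 0.999, -0.033, 0.0]
ft_force: [1.6, -0.7, 0.3]
finger_gap: 0.0003
grasp_force: 0.0
```

```bash
cat >> h.py <<'E'
CAB=[.548,.0140,-.067]
def st():
    from station import telemetry
    return telemetry.observe()
def to(target,ang=None,s=None):  # world TCP target (m), world angle of tool x (deg) -> tool shift mm, yaw deg
    s=s or st(); w=s["ee_rot"]; M=R.from_quat([w[1],w[2],w[3],w[0]]).as_matrix()
    a=np.degrees(np.arctan2(M[1,0],M[0,0]))
    d=M.T@(np.ravel(target)-s["eef_pos"])*1e3
    y=None if ang is None else (-(ang-a)+180)%360-180
    print("t",round(s["time"],2),"pos",s["eef_pos"].round(4),"tilt",np.degrees(np.arccos(-M[2,2])).round(2),"a",a.round(2),"F",s["ft_force"].round(1),"gap",round(s["finger_gap"],4),"grip",round(s["grasp_force"],1),"-> d",d.round(1),"yaw",y)
E
python3 -c "
from h import *
to([.530,.0137,.28],-3.84)"
```

```text
t 1.15 pos [ 0.4398 -0.1519  0.2752] tilt 0.02 a -3.84 F [ 1.6 -0.7  0.3] gap 0.0003 grip 0.0 -> d [  78.9 -171.2   -4.8] yaw 0.004291031045369209
```

Emit:
send_rows --pt "79 -171 -5" --pt "79 -171 -5" --pt "79 -171 -5" --pt "79 -171 -5" --pt "79 -171 -5" --pt "79 -171 -5" --yaw '[0, 0, 0, 0, 0, 0]' --fingers '[-1, -1, -1, -1, -1, -1]'

```text
time: 1.9
eef_pos: [0.5289, 0.0099, 0.2799]
ee_rot: [0.0, 0.999, -0.035, -0.0]
ft_force: [-0.2, 0.9, 0.8]
finger_gap: 0.0004
grasp_force: 0.0
```

Run:
```python
from h import *
from station import vision; import cv2
to([.530,.0137,.211],-3.84)
f=vision.grab_frame("wrist"); pickle.dump(f,open("w1.pkl","wb"))
print(proj(f,place(CAB,[face(-.02,.067,.043),face(.04,0,.043),face(-.02,.045,.016),face(.013,-.001,.030)])).round(1))
cv2.imwrite("pics/w1.png",cv2.resize(f["image"],(800,600),interpolation=cv2.INTER_CUBIC))
```

```text
t 1.9 pos [0.5289 0.0099 0.2799] tilt 0.06 a -3.97 F [-0.2  0.9  0.8] gap 0.0004 grip 0.0 -> d [ 0.8 -4.  68.9] yaw -0.12512959507853338
[[191.  248.4]
 [270.2 204. ]
 [221.4 221.2]
 [272.8 212. ]]
```

View pics/w1.png

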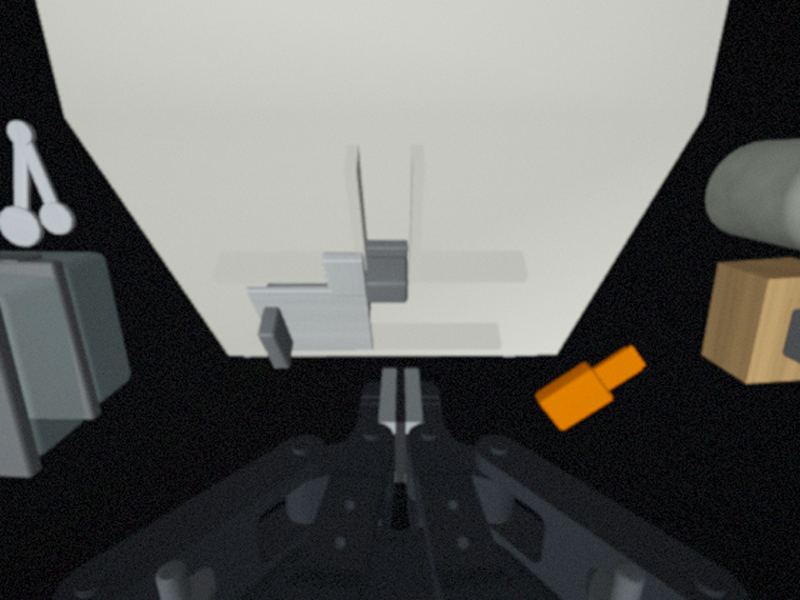

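The wrist view (800x600) shows the lug top at about (386,266), the rib at about (272,340), and the cabinet front corners at (228,355) and (558,355). The predictions come out about 18 px lower than this, so I'm checking that against the cabinet corners.

Run:
```python
from h import *
f=pickle.load(open("w1.pkl","rb"))
P=np.array([[-82,130,100],[-82,-130,100],[82,130,215],[82,-130,215]])/1e3
px=[[159.6,248.5],[390.6,248.5],[44.8,82.6],[494,82.6]]
print(proj(f,place(CAB,P)).round(1).tolist())
print(f["world_from_camera"].round(3).tolist())
q,r=fit([(f,P,px)],CAB);print(q,r.round(1).tolist())
# solve for a small camera rotation instead
def g(v):
    F=dict(f);W=f["world_from_camera"].copy();W[:3,:3]=W[:3,:3]@R.from_rotvec(v[:3]).as_matrix();F["world_from_camera"]=W
    return proj(F,place([.548,v[3],v[4]],P))
r=least_squares(lambda v:(g(v)-px).ravel(),[0,0,0,.014,-.067]);print(r.x.round(4),r.fun.round(1))
```

```text
[[159.4, 249.5], [389.2, 248.8], [42.9, 82.2], [493.9, 81.0]]
[[-0.069, 0.942, 0.327, 0.614], [-0.998, -0.066, -0.021, 0.003], [0.002, -0.328, 0.945, 0.399], [0.0, 0.0, 0.0, 1.0]]
[ 0.5475453   0.01340361 -0.06884068] [[0.2, 1.1], [-1.1, 0.9], [-0.5, -0.1], [1.0, -0.3]]
[-0.005   0.036  -0.0817  0.0215 -0.1582] [ 0.8  0.  -1.   0.5 -0.6  0.2  0.7 -0.2]
```

The corners agree within about 1 px. The lug's visible upper part is its up-slope face, so its top is at y≈291, as predicted. I'm lowering in front of the lug and pushing it up-slope.

Emit:
send_rows --pt "1 -4 45" --pt "1 -4 69" --pt "1 -4 69" --pt "9 -4 63" --pt "17 -4 57" --pt "25 -4 52" --pt "30 -4 49" --pt "30 -4 49" --yaw '[0, 0, 0, 0, 0, 0, 0, 0]' --fingers '[-1, -1, -1, -1, -1, -1, -1, -1]'

```text
time: 2.95
eef_pos: [0.5602, 0.0135, 0.2321]
ee_rot: [0.0, 0.999, -0.033, 0.0]
ft_force: [-4.0, -1.1, 2.6]
finger_gap: 0.0002
grasp_force: 2.1
```

```bash
python3 -c "
from h import *
to([.5475,.0137,.23],-3.84)"
```

```text
t 2.95 pos [0.5602 0.0135 0.2321] tilt 0.02 a -3.84 F [-4.  -1.1  2.6] gap 0.0002 grip 2.1 -> d [-12.6   0.7   2.1] yaw 0.0008716925630665173
```

Emit:
send_rows --pt "3.3 0 -2.3" --pt "6.5 0 -4.6" --pt "8.2 0 -5.7" --pt "8.2 0 -5.7" --yaw '[0, 0, 0, 0]' --fingers '[-1, -1, -1, -1]'

```text
time: 3.45
eef_pos: [0.5615, 0.0133, 0.2334]
ee_rot: [0.001, 0.999, -0.033, -0.008]
ft_force: [-20.0, 0.5, -8.4]
finger_gap: -0.0002
grasp_force: 9.9
```

Emit:
send_rows --pt "1.6 0 -1.1" --pt "3.3 0 -2.3" --pt "3.3 0 -2.3" --yaw '[0, 0, 0]' --fingers '[-1, -1, -1]'

```text
time: 3.82
eef_pos: [0.5619, 0.0133, 0.2339]
ee_rot: [0.001, 0.999, -0.033, -0.011]
ft_force: [-27.2, 2.5, -14.5]
finger_gap: 0.0003
grasp_force: 13.0
```

The catch is at its stop: the force rises along the slope with no more motion. I'm backing off and rising.

Emit:
send_rows --pt "-20 0 10" --pt "-30 -20 -40" --pt "-55 -70 -45" --pt "-55 -95 -45" --pt "-55 -95 -45" --yaw '[0, 0, 0, 0, 0]' --fingers '[-1, -1, -1, -1, -1]'

```text
time: 4.45
eef_pos: [0.5233, 0.1141, 0.2853]
ee_rot: [-0.001, 1.0, -0.031, 0.001]
ft_force: [-0.3, -1.2, -1.1]
finger_gap: 0.0001
grasp_force: 0.0
```

```bash
sed -i 's/^CAB=.*/CAB=[.5478,.0135,-.068]/' h.py; python3 -c "
from h import *
p=place(CAB,[-.0394,.103,.193])
print(p);to(p,-3.9)"
```

```text
[[0.51548966 0.11893909 0.193     ]]
t 4.45 pos [0.5233 0.1141 0.2853] tilt 0.19 a -3.59 F [-0.3 -1.2 -1.1] gap 0.0001 grip 0.0 -> d [-8.4 -4.1 92.3] yaw 0.30835198896335214
```

Emit:
send_rows --pt "-8.4 -4 55" --pt "-8.4 -4 92" --pt "-8.4 -4 92" --pt "-8.4 16 92" --pt "-8.4 36 92" --pt "-8.4 56 92" --pt "-8.4 76 92" --pt "-8.4 81 92" --yaw '[0.3, 0.3, 0.3, 0.3, 0.3, 0.3, 0.3, 0.3]' --fingers '[-1, -1, -1, -1, -1, -1, -1, -1]'

```text
time: 5.45
eef_pos: [0.5102, 0.0297, 0.1939]
ee_rot: [-0.0, 0.999, -0.037, 0.001]
ft_force: [0.8, 2.2, 1.0]
finger_gap: -0.0001
grasp_force: 0.8
```

Emit:
send_rows --pt "0 6 0" --pt "0 10 0" --pt "0 13 0" --pt "0 13 0" --yaw '[0, 0, 0, 0]' --fingers '[-1, -1, -1, -1]'

```text
time: 5.95
eef_pos: [0.509, 0.0222, 0.193]
ee_rot: [-0.002, 0.999, -0.034, 0.001]
ft_force: [1.6, 12.7, 3.2]
finger_gap: 0.0001
grasp_force: 6.1
```

Emit:
send_rows --pt "0 4 0" --pt "0 6 0" --pt "0 6 0" --yaw '[0, 0, 0]' --fingers '[-1, -1, -1]'

```text
time: 6.32
eef_pos: [0.5088, 0.021, 0.1934]
ee_rot: [-0.005, 0.999, -0.032, 0.002]
ft_force: [0.9, 27.6, 2.3]
finger_gap: -0.0003
grasp_force: 13.6
```

Emit:
send_rows --pt "0 -20 0" --pt "0 -25 -60" --pt "-60 -10 -90" --pt "-60 0 -90" --pt "-60 0 -90" --yaw '[0, 0, 0, 0, 0]' --fingers '[-1, -1, -1, -1, -1]'

```text
time: 6.95
eef_pos: [0.4476, 0.0156, 0.2823]
ee_rot: [0.0, 0.999, -0.037, 0.0]
ft_force: [1.0, 0.3, -0.6]
finger_gap: 0.0001
grasp_force: 0.0
```

Run:
```python
from h import *
from station import vision; import cv2
to([.4458,-.3367,.28],0)
A=np.zeros((600,800,3),np.uint8)
D={n:vision.grab_frame(n) for n in("wrist","side")}
f=D["wrist"];pickle.dump(D,open("w2.pkl","wb"))
w=proj(f,place(CAB,[face(-.02,.045,.016)]))[0];print(w, proj(D["side"],place(CAB,[face(-.02,.045,.016)])))
x,y=(w-[100,80]).astype(int); x=max(x,0);y=max(y,0);print(x,y)
c=cv2.resize(f["image"][y:y+150,x:x+200],None,fx=4,fy=4,interpolation=cv2.INTER_CUBIC);cv2.imwrite("pics/w2.png",c)
```

```text
t 6.95 pos [0.4476 0.0156 0.2823] tilt 0.07 a -4.2 F [ 1.   0.3 -0.6] gap 0.0001 grip 0.0 -> d [ 24.1 351.4   2.6] yaw -4.204033138687407
[215.65666121 124.92930244] [[255.67130819 232.2579063 ]]
115 44
```

View pics/w2.png

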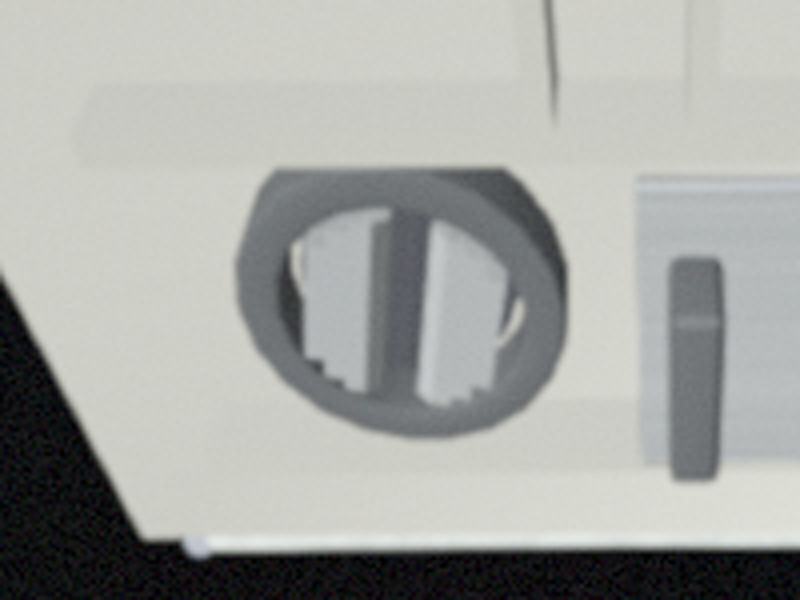

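The shutter is fully aside. The cam collar is centred at about crop (402,305), with the slot running nearly up-down from (410,212) to (397,392). Next I estimate the cam angle.

Run:
```python
from h import *
f=pickle.load(open("w2.pkl","rb"))["wrist"]
tr=lambda P:((proj(f,place(CAB,np.array(P)))-[115,44])*4).round(0).tolist()
F=lambda p,q,o:face(-.02+p,.045+q,o)
a=np.linspace(0,2*np.pi,4,endpoint=False)
print("collar out (up,left,down,right)",tr([F(.033*np.cos(t),.033*np.sin(t),.016) for t in a]))
for th in(0,.08,.15,.25):
  # clockwise seen from outside: up-slope end moves to the right (-v)
  s=np.array([np.cos(th),-np.sin(th)]);n=np.array([np.sin(th),np.cos(th)])
  print(th,[tr([F(*(e*.020*s+h*n),.016) for e in(1,-1)]) for h in(.007,-.007)],"floor",[tr([F(*(e*.020*s+h*n),.004) for e in(1,-1)]) for h in(.004,-.004)])
```

```text
collar out (up,left,down,right) [[369.0, 169.0], [237.0, 325.0], [430.0, 447.0], [568.0, 323.0]]
0 [[[345.0, 235.0], [387.0, 402.0]], [[421.0, 234.0], [453.0, 401.0]]] floor [[[371.0, 197.0], [408.0, 365.0]], [[412.0, 197.0], [444.0, 364.0]]]
0.08 [[[353.0, 232.0], [379.0, 399.0]], [[430.0, 237.0], [445.0, 403.0]]] floor [[[379.0, 196.0], [400.0, 363.0]], [[421.0, 199.0], [437.0, 365.0]]]
0.15 [[[361.0, 231.0], [372.0, 397.0]], [[438.0, 240.0], [439.0, 404.0]]] floor [[[386.0, 196.0], [394.0, 362.0]], [[428.0, 201.0], [431.0, 366.0]]]
0.25 [[[372.0, 229.0], [362.0, 393.0]], [[448.0, 245.0], [429.0, 405.0]]] floor [[[397.0, 196.0], [384.0, 359.0]], [[439.0, 205.0], [421.0, 366.0]]]
```

Cam angle is about 0.23 rad. Now I fetch the key.

Emit:
send_rows --pt "24 351 3" --pt "24 351 3" --pt "24 351 3" --pt "24 351 3" --pt "24 351 3" --pt "24 351 3" --pt "24 351 3" --pt "24 351 3" --yaw '[-4.2, -4.2, -4.2, -4.2, -4.2, -4.2, -4.2, -4.2]' --fingers '[1, 1, 1, 1, 1, 1, 1, 1]'

```text
time: 8.05
eef_pos: [0.447, -0.3344, 0.2779]
ee_rot: [-0.001, 1.0, 0.001, -0.001]
ft_force: [-0.2, 0.2, 0.7]
finger_gap: 0.0853
grasp_force: 0.0
```

Run:
```python
from h import *
from station import vision; import cv2
to([.4458,-.3367,.102],0); print(st()["qpos"].round(3))
f=vision.grab_frame("wrist");pickle.dump(f,open("w3.pkl","wb"))
K=[.4458,-.3367,0]
print(proj(f,place(K,np.array([[23,11,125],[23,-11,125],[-23,-11,125],[-23,11,125],[50,35,60],[50,-35,60],[-50,-35,60],[-50,35,60]])/1e3)).round(1).tolist())
cv2.imwrite("pics/w3.png",cv2.resize(f["image"],(800,600),interpolation=cv2.INTER_CUBIC))
```

```text
t 8.05 pos [ 0.447  -0.3344  0.2779] tilt 0.12 a 0.13 F [-0.2  0.2  0.7] gap 0.0853 grip 0.0 -> d [ -0.9   2.6 175.9] yaw 0.13451300770358898
[ 0.597  0.311 -0.066  1.697  0.021  1.136 -1.043]
[[270.0, 180.7], [293.2, 180.7], [292.5, 225.8], [270.5, 225.7], [250.5, 144.1], [312.5, 144.2], [309.4, 226.5], [253.0, 226.4]]
```

View pics/w3.png

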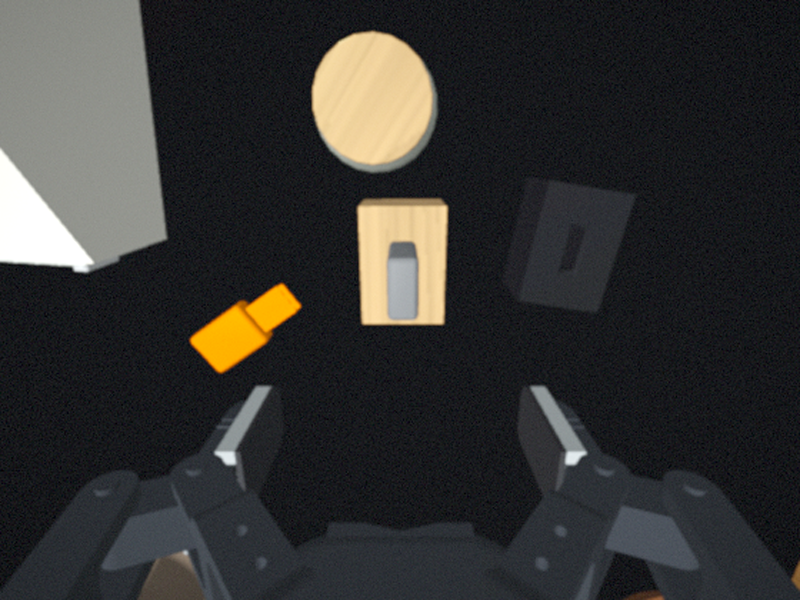

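The key's top (271–292, 180–223) matches its predicted place. I'm descending and grasping it.

Emit:
send_rows --pt "-1 2.6 50" --pt "-1 2.6 110" --pt "-1 2.6 160" --pt "-1 2.6 178" --pt "-1 2.6 178" --pt "-1 2.6 178" --pt "-1 2.6 178" --pt "-1 2.6 178" --yaw '[0, 0, 0, 0, 0, 0, 0, 0]' --fingers '[1, 1, 1, 1, 1, -1, -1, -1]' --squeeze 100

```text
time: 9.1
eef_pos: [0.4458, -0.3382, 0.102]
ee_rot: [0.0, 1.0, 0.001, 0.001]
ft_force: [0.2, 0.5, -0.1]
finger_gap: 0.0326
grasp_force: 0.0
```

Emit:
send_rows --pt "0 0 0" --pt "0 0 0" --pt "0 0 0" --yaw '[0, 0, 0]' --fingers '[-1, -1, -1]'

```text
time: 9.48
eef_pos: [0.4456, -0.3381, 0.1017]
ee_rot: [0.0, 1.0, 0.001, 0.0]
ft_force: [-0.0, 1.1, 6.4]
finger_gap: 0.0207
grasp_force: 97.4
```

```bash
python3 -c "
from h import *
to([.4458,-.3367,.3],0)"
cat > sim.py <<'E'
# max insertion depth of a vertical blade in the slot vs cam angle; tip centre over the cam axis + optional offset along slot
from h import *
def blade():
    P=[]
    for z in np.arange(0,.0401,.001):
        h=.00125 if z<.005 else .0025
        for x in np.linspace(-.015,.015,31):
            for y in (-h,h): P.append([x,y,z])
    return np.array(P)
B=blade()
Rf=np.array([[C35,0,S35],[0,1,0],[-S35,0,C35]]) # cab-> (u,v,o)
def ok(th,ang,tip,m=0.0):   # ang: blade width angle in cab frame, tip: (u,v,o) rel cam axis, face o=.016
    c,s=np.cos(ang),np.sin(ang)
    Q=B@np.array([[c,s,0],[-s,c,0],[0,0,1]]); Q=Q@Rf.T+tip
    d=.016-Q[:,2]                         # depth below mouth
    w=np.abs(Q[:,0]*np.sin(th)+Q[:,1]*np.cos(th))+m
    lim=np.where(d<=0,1,np.where(d<.003,.007-d,.004))
    return np.all((w<=lim)&(d<=.012))
def best(th,m=.0005):
    r=(-1,)
    a0=-np.arctan2(np.sin(th),np.cos(th)*C35)
    for da in np.radians(np.arange(-12,13,3)):
      for pu in np.arange(-.004,.0041,.002):
       for along in (0,-.004,-.008,):
        for D in np.arange(.012,-.008,-.001):  # depth of tip centre
          t=np.array([along*np.cos(th)+pu*np.sin(th),-along*np.sin(th)+pu*np.cos(th),.016-D])
          if ok(th,a0+da,t,m):
            # engaged deepest depth
            e=D+.015*abs(np.sin(35*np.pi/180)*np.cos(a0+da))
            if D>r[0]: r=(D,e,np.degrees(a0+da),np.degrees(da),pu,along)
            break
    return r
if __name__=="__main__":
    for th in (.23,.5,.8,1.1,1.35,1.57): print(th,np.round(best(th),4))
E
python3 sim.py
```

```text
t 9.47 pos [ 0.4456 -0.3381  0.1017] tilt 0.05 a 0.07 F [-0.   1.1  6.4] gap 0.0207 grip 97.4 -> d [   0.3   -1.3 -198.3] yaw 0.07443547195876477
0.23 [ 3.00000e-03  1.08000e-02 -2.49519e+01 -9.00000e+00  2.00000e-03
  0.00000e+00]
0.5 [ 3.00000e-03  1.04000e-02 -3.06998e+01  3.00000e+00  0.00000e+00
  0.00000e+00]
0.8 [ 2.00000e-03  6.60000e-03 -5.74952e+01 -6.00000e+00  2.00000e-03
  0.00000e+00]
1.1 [ 3.00000e-03  6.30000e-03 -6.73677e+01  0.00000e+00  0.00000e+00
  0.00000e+00]
1.35 [ 5.00000e-03  7.00000e-03 -7.65818e+01  3.00000e+00 -2.00000e-03
  0.00000e+00]
1.57 [ 6.00000e-03  6.00000e-03 -8.99626e+01  0.00000e+00 -2.00000e-03
  0.00000e+00]
```

The key is gripped (20.7 mm gap, 97 N). I'm lifting it, then carrying and rotating it toward the cam.

Emit:
send_rows --pt "0 0 -60" --pt "0 0 -120" --pt "0 0 -180" --pt "0 -20 -200" --pt "20 -80 -200" --pt "30 -130 -200" --pt "40 -180 -200" --pt "50 -230 -200" --yaw '[0, 0, 0, -10, -20, -30, -40, -50]' --fingers '[-1, -1, -1, -1, -1, -1, -1, -1]'

```text
time: 10.48
eef_pos: [0.4949, -0.1064, 0.301]
ee_rot: [0.0, 0.905, 0.426, -0.0]
ft_force: [-0.3, 1.3, -1.0]
finger_gap: 0.021
grasp_force: 98.3
```

```bash
python3 -c "
from h import *
print(place(CAB,face(-.02,.045,.016)))
to([.51,.06,.30],160.2)"
```

```text
[[0.52535645 0.06013276 0.1586349 ]]
t 10.47 pos [ 0.4949 -0.1064  0.301 ] tilt 0.02 a 50.39 F [-0.3  1.3 -1. ] gap 0.021 grip 98.3 -> d [137.8 -94.5   1. ] yaw -109.8085978532726
```

Emit:
send_rows --pt "40 -30 0" --pt "80 -60 0" --pt "138 -94 0" --pt "138 -94 0" --pt "138 -94 0" --pt "138 -94 0" --pt "138 -94 0" --pt "138 -94 0" --yaw '[-10, -20, -30, -40, -50, -60, -70, -80]' --fingers '[-1, -1, -1, -1, -1, -1, -1, -1]'

```text
time: 11.48
eef_pos: [0.5113, 0.058, 0.3008]
ee_rot: [-0.0, 0.419, 0.908, -0.0]
ft_force: [-0.4, -0.1, -1.2]
finger_gap: 0.0208
grasp_force: 98.3
```

Emit:
send_rows --pt "0 0 0" --pt "0 0 0" --pt "0 0 0" --pt "0 0 0" --yaw '[-10, -20, -30, -30]' --fingers '[-1, -1, -1, -1]'

```text
time: 11.98
eef_pos: [0.5113, 0.0579, 0.3008]
ee_rot: [-0.0, 0.174, 0.985, -0.0]
ft_force: [0.9, 1.2, -1.7]
finger_gap: 0.0213
grasp_force: 98.3
```

Run:
```python
from h import *
from station import vision; import cv2
to([.525,.0605,.265],160.2); s=st(); print(s["qpos"].round(3))
D={n:vision.grab_frame(n) for n in("wrist","side","top")};pickle.dump(D,open("w4.pkl","wb"))
f=D["wrist"]; c=place(CAB,face(-.02,.045,.016)); tip=s["eef_pos"]-[0,0,.0867]
print(*(n+str(proj(D[n],np.vstack([c,tip])).round(1).tolist()) for n in D))
cv2.imwrite("pics/w4.png",cv2.resize(f["image"],(800,600),interpolation=cv2.INTER_CUBIC))
```

```text
t 11.97 pos [0.5113 0.0579 0.3008] tilt 0.03 a 159.99 F [ 0.9  1.2 -1.7] gap 0.0213 grip 98.3 -> d [-12.    7.1  35.8] yaw -0.20793044344807754
[ 0.38   0.312 -0.763  1.721  0.229  1.201  0.779]
wrist[[288.1, 217.7], [281.0, 227.6]] side[[255.7, 232.3], [260.5, 212.9]] top[[242.1, 218.3], [241.5, 222.1]]
```

View pics/w4.png

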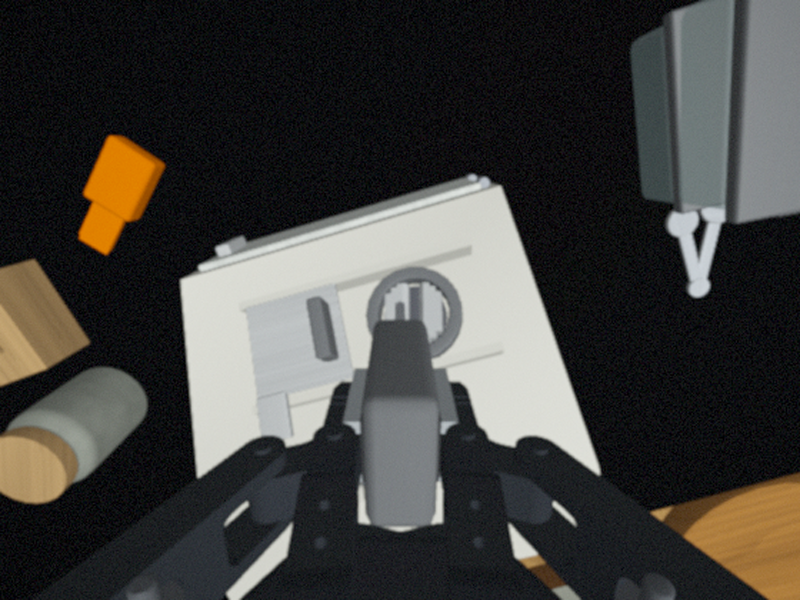

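The collar is centred at about (415,312), 2 px right of the prediction. Averaged with the opposite-facing view, the cam is at about (0.526, 0.0612). I'm aligning and then descending in steps.

Emit:
send_rows --pt "-14 8.6 20" --pt "-14 8.6 41" --pt "-14 8.6 41" --pt "-14 8.6 45" --pt "-14 8.6 49" --pt "-14 8.6 52" --pt "-14 8.6 52" --yaw '[0, 0, 0, 0, 0, 0, 0]' --fingers '[-1, -1, -1, -1, -1, -1, -1]'

```text
time: 13.0
eef_pos: [0.5275, 0.0615, 0.249]
ee_rot: [-0.0, 0.173, 0.985, -0.0]
ft_force: [-0.5, 0.9, -1.3]
finger_gap: 0.0208
grasp_force: 98.3
```

```bash
python3 -c "
from h import *
to([.5275,.0612,.243],160.2);print(st()['torque'])"
```

```text
t 13.0 pos [0.5275 0.0615 0.249 ] tilt 0.01 a 160.07 F [-0.5  0.9 -1.3] gap 0.0208 grip 98.3 -> d [-0.1 -0.3  6. ] yaw -0.13384194134187055
[-0.01021745  0.03319782  0.00100121]
```

Emit:
send_rows --pt "0 0 2" --pt "0 0 4" --pt "0 0 6" --pt "0 0 6" --yaw '[0, 0, 0, 0]' --fingers '[-1, -1, -1, -1]'

```text
time: 13.5
eef_pos: [0.5275, 0.0615, 0.2428]
ee_rot: [-0.0, 0.173, 0.985, -0.0]
ft_force: [-0.3, -0.0, -0.6]
finger_gap: 0.0209
grasp_force: 98.3
```

Run:
```python
from h import *
from station import vision; import cv2
to([.5275,.0612,.243],160.2);print(st()['torque'])
f=vision.grab_frame("side");i=f["image"][180:255,205:305];cv2.imwrite("pics/s5.png",cv2.resize(i,None,fx=8,fy=8,interpolation=cv2.INTER_CUBIC))
```

```text
t 13.5 pos [0.5275 0.0615 0.2428] tilt 0.02 a 160.08 F [-0.3 -0.  -0.6] gap 0.0209 grip 98.3 -> d [-0.1 -0.3 -0.2] yaw -0.1239997454333377
[-0.02599696 -0.01673114 -0.01058669]
```

View pics/s5.png

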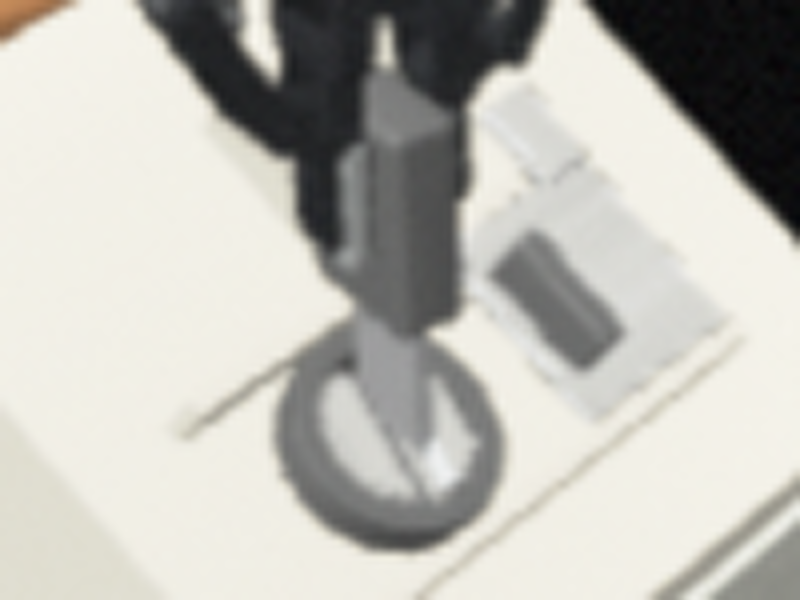

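The blade is in the slot at crop (395,430), with no contact force. Now the first part of the turn.

Emit:
send_rows --pt "0 0 0" --pt "0 0 0" --pt "0 0 0" --pt "0 0 0" --pt "0 0 0" --pt "0 0 0" --pt "0 0 -0.3" --pt "0 0 -0.3" --yaw '[5, 10, 15, 20, 25, 30, 34, 34]' --fingers '[-1, -1, -1, -1, -1, -1, -1, -1]'

```text
time: 14.55
eef_pos: [0.5288, 0.063, 0.2442]
ee_rot: [0.001, 0.453, 0.892, 0.002]
ft_force: [3.6, 4.5, -0.5]
finger_gap: 0.0207
grasp_force: 98.6
```

```bash
python3 -c "
from h import *
to([.5275,.0612,.243],160.2);print(st()['torque'])"
```

```text
t 14.55 pos [0.5288 0.063  0.2442] tilt 0.21 a 126.16 F [ 3.6  4.5 -0.5] gap 0.0207 grip 98.6 -> d [-0.7 -2.1  1.1] yaw -34.043143238252526
[ 1.21777801 -1.01176827  0.07924137]
```

Emit:
send_rows --pt "-0.6 -1.7 0" --pt "-0.6 -1.7 0" --pt "-0.6 -1.7 0.3" --pt "-0.6 -1.7 0.7" --pt "-0.6 -1.7 1.1" --pt "-0.6 -1.7 1.5" --pt "-0.6 -1.7 2" --pt "-0.6 -1.7 2" --yaw '[5, 10, 15, 20, 25, 30, 34, 34]' --fingers '[-1, -1, -1, -1, -1, -1, -1, -1]'

```text
time: 15.55
eef_pos: [0.5266, 0.0623, 0.2442]
ee_rot: [0.0, 0.693, 0.721, 0.001]
ft_force: [-8.2, 3.8, 25.6]
finger_gap: 0.0209
grasp_force: 102.2
```

Run:
```python
from h import *
from station import vision; import cv2
to([.5275,.0612,.241],86);print(st()['torque'])
f=vision.grab_frame("side");i=f["image"][180:255,205:305];cv2.imwrite("pics/s6.png",cv2.resize(i,None,fx=8,fy=8,interpolation=cv2.INTER_CUBIC))
```

```text
t 15.55 pos [0.5266 0.0623 0.2442] tilt 0.15 a 92.2 F [-8.2  3.8 25.6] gap 0.0209 grip 102.2 -> d [-1.1  0.9  3.2] yaw 6.203949326076383
[ 1.03207918  2.46743059 -0.01086135]
```

View pics/s6.png

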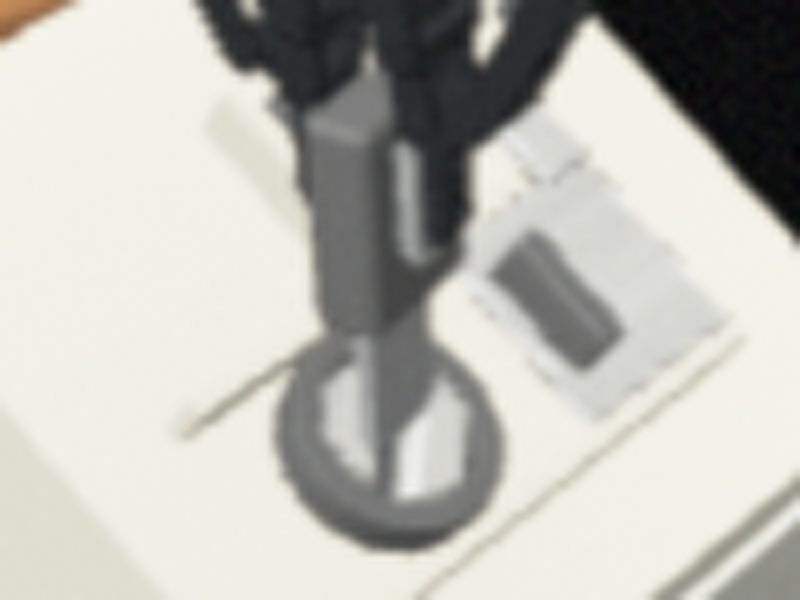

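The cam turned only partway, and the blade then rode up onto the mouth (25 N upward). The slot's lower end is at crop (388,490). I'll estimate the angle, then re-insert.

Emit:
send_rows --pt "0 0 -15" --pt "0 0 -28" --pt "0 0 -28" --yaw '[0, 0, 0]' --fingers '[-1, -1, -1]'

```text
time: 15.98
eef_pos: [0.5271, 0.0599, 0.2703]
ee_rot: [0.001, 0.694, 0.72, 0.001]
ft_force: [0.3, -0.4, -1.6]
finger_gap: 0.0207
grasp_force: 98.8
```

Run:
```python
from h import *
from station import vision; import cv2
to([.5275,.0612,.265],120)
D={n:vision.grab_frame(n) for n in("wrist","side","top")}; f=D["side"]; pickle.dump(D,open("w7.pkl","wb"))
cab=[.5485,.0145,-.068]
for th in(.23,.5,.7,.9,1.1,1.3):
  s=np.array([np.cos(th),-np.sin(th)])
  print(th,((proj(f,place(cab,[face(-.02+e*.022*s[0],.045+e*.022*s[1],.016) for e in(-1,1)]))-[205,180])*8).round(0).tolist())
a=cv2.resize(f["image"][200:275,205:305],None,fx=4,fy=4,interpolation=cv2.INTER_CUBIC)
w=D["wrist"];c=proj(w,place(cab,face(-.02,.045,.016)))[0];print("wrist c",c)
x,y=(c-[50,37]).astype(int);x=max(0,x);y=max(0,y);print(x,y);b=cv2.resize(w["image"][y:y+75,x:x+100],None,fx=8,fy=8,interpolation=cv2.INTER_CUBIC)
A=np.zeros((600,800,3),np.uint8);A[:b.shape[0],:b.shape[1]]=b;A[:300,:400]=a;cv2.imwrite("pics/m7.png",A)
```

```text
t 15.97 pos [0.5271 0.0599 0.2703] tilt 0.09 a 92.07 F [ 0.3 -0.4 -1.6] gap 0.0207 grip 98.8 -> d [1.3 0.4 5.3] yaw -27.929948986910205
0.23 [[440.0, 486.0], [363.0, 353.0]]
0.5 [[422.0, 490.0], [380.0, 350.0]]
0.7 [[408.0, 489.0], [394.0, 350.0]]
0.9 [[393.0, 486.0], [409.0, 354.0]]
1.1 [[379.0, 480.0], [423.0, 360.0]]
1.3 [[366.0, 472.0], [436.0, 368.0]]
wrist c [278.11576803 214.46414615]
228 177
```

View pics/m7.png

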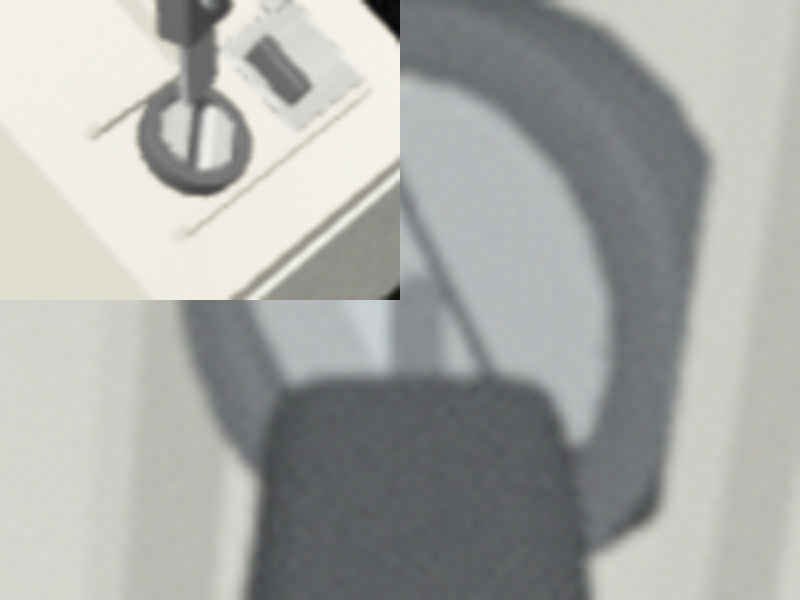

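Run:
```python
from sim import *
cab=[.5485,.0145,-.068]
for th in(.93,1.1,1.25,1.4,1.57):
  a0=-np.arctan2(np.sin(th),np.cos(th)*C35); r=(-9,)
  for da in np.radians((-4,-2,0,2,4)):
    for pu in np.arange(-.004,.0041,.0005):
      for D in np.arange(.009,-.004,-.0005):
        t=np.array([pu*np.sin(th),pu*np.cos(th),.016-D])
        if ok(th,a0+da,t,.0002):
          if D>r[0]:r=(D,np.degrees(da),pu,t)
          break
  D,da,pu,t=r
  tip=place(cab,face(-.02+t[0],.045+t[1],t[2]))[0]
  print(th,"D",D.round(4),"da",da.round(1),"pu",pu.round(4),"a",(np.degrees(a0)+da-3.9+180).round(1),"TCP",(tip+[0,0,.0867]).round(4))
```

```text
0.93 D 0.0045 da 0.0 pu 0.0 a 117.5 TCP [0.5286 0.061  0.2416]
1.1 D 0.005 da 0.0 pu -0.0005 a 108.7 TCP [0.5285 0.0607 0.241 ]
1.25 D 0.0055 da 0.0 pu -0.001 a 101.3 TCP [0.5284 0.0607 0.2403]
1.4 D 0.006 da 0.0 pu -0.0015 a 94.1 TCP [0.5283 0.0607 0.2396]
1.57 D 0.0075 da 0.0 pu -0.0025 a 86.1 TCP [0.5283 0.061  0.2378]
```

Emit:
send_rows --pt "1 1.4 3" --pt "1 1.4 3" --pt "1 1.4 3" --pt "1 1.4 15" --pt "1 1.4 20" --pt "1 1.4 24" --pt "1 1.4 27" --pt "1 1.4 27" --yaw '[-10, -20, -25.5, -25.5, -25.5, -25.5, -25.5, -25.5]' --fingers '[-1, -1, -1, -1, -1, -1, -1, -1]'

```text
time: 17.12
eef_pos: [0.528, 0.0613, 0.2423]
ee_rot: [0.0, 0.518, 0.855, 0.0]
ft_force: [0.3, 0.1, -0.4]
finger_gap: 0.0212
grasp_force: 98.9
```

```bash
python3 -c "
from h import *
to([.5285,.061,.2418],117.5);print(st()['torque'])"
```

```text
t 17.12 pos [0.528  0.0613 0.2423] tilt 0.01 a 117.57 F [ 0.3  0.1 -0.4] gap 0.0212 grip 98.9 -> d [-0.5  0.3  0.5] yaw 0.07048994787632523
[ 0.0754775  -0.05111062 -0.02818626]
```

Emit:
send_rows --pt "0 0 0.5" --pt "0 -0.5 0.7" --pt "-0.3 -1 0.8" --pt "-0.3 -1 1" --pt "-0.3 -1 1.2" --pt "-0.3 -1 1.4" --pt "-0.3 -1 1.4" --yaw '[0, 4, 8, 11, 14, 17, 17]' --fingers '[-1, -1, -1, -1, -1, -1, -1]'

```text
time: 18.0
eef_pos: [0.5283, 0.0612, 0.2424]
ee_rot: [0.001, 0.639, 0.769, 0.001]
ft_force: [-0.1, 1.4, 6.6]
finger_gap: 0.0211
grasp_force: 100.0
```

```bash
python3 -c "
from h import *
to([.5285,.061,.2406],100.5);print(st()['torque'])"
```

```text
t 18.0 pos [0.5283 0.0612 0.2424] tilt 0.19 a 100.56 F [-0.1  1.4  6.6] gap 0.0211 grip 100.0 -> d [-0.2  0.2  1.8] yaw 0.05528517477466721
[ 0.35672574 -0.07360856  0.19941977]
```

```bash
cat > th.py <<'E'
from h import *
from scipy.ndimage import map_coordinates
import cv2
cab=[.5485,.0145,-.068]
def theta(f,r0=-.020,r1=-.007,n="side"):
    g=cv2.cvtColor(f["image"],cv2.COLOR_BGR2GRAY).astype(float); T=np.arange(-.3,1.9,.02); out=[]
    for th in T:
        r=np.linspace(r0,r1,30); P=np.array([face(-.02+x*np.cos(th),.045-x*np.sin(th),.012) for x in r])
        p=proj(f,place(cab,P)); out.append(map_coordinates(g,[p[:,1],p[:,0]],order=1).mean())
    out=np.array(out); i=np.argsort(out)[:6]
    return [(round(T[k],2),int(out[k])) for k in i]
if __name__=="__main__":
    from station import vision
    for nm in("w2","w4","w7"): print(nm,theta(pickle.load(open(nm+".pkl","rb"))["side"]))
    print(theta(vision.grab_frame("side")))
E
python3 th.py
```

```text
w2 [(np.float64(0.5), 172), (np.float64(0.48), 172), (np.float64(0.52), 172), (np.float64(0.54), 172), (np.float64(0.46), 173), (np.float64(0.56), 173)]
w4 [(np.float64(0.5), 172), (np.float64(0.48), 172), (np.float64(0.52), 172), (np.float64(0.46), 173), (np.float64(0.54), 173), (np.float64(0.56), 173)]
w7 [(np.float64(1.12), 114), (np.float64(1.1), 115), (np.float64(1.14), 115), (np.float64(1.08), 116), (np.float64(1.16), 116), (np.float64(1.06), 118)]
[(np.float64(1.2), 110), (np.float64(1.18), 110), (np.float64(1.22), 110), (np.float64(1.16), 111), (np.float64(1.24), 112), (np.float64(1.14), 112)]
```

Emit:
send_rows --pt "-0.3 -0.6 0" --pt "-0.5 -1.2 0" --pt "-0.5 -1.2 0.2" --pt "-0.5 -1.2 0.4" --pt "-0.5 -1.2 0.4" --yaw '[2, 4, 6, 8, 8]' --fingers '[-1, -1, -1, -1, -1]'

```text
time: 18.68
eef_pos: [0.5277, 0.0608, 0.2424]
ee_rot: [0.001, 0.691, 0.723, 0.002]
ft_force: [0.8, 1.2, 10.0]
finger_gap: 0.0212
grasp_force: 100.3
```

```bash
python3 th.py|tail -1; python3 -c "
from h import *
to([.5285,.061,.2406],100.5);print(st()['torque'])"
```

```text
[(np.float64(1.3), 103), (np.float64(1.28), 103), (np.float64(1.32), 104), (np.float64(1.26), 104), (np.float64(1.34), 105), (np.float64(1.24), 105)]
t 18.73 pos [0.5277 0.0608 0.2424] tilt 0.27 a 92.6 F [0.4 0.9 9.5] gap 0.0211 grip 100.3 -> d [0.2 0.8 1.8] yaw -7.902324814236579
[ 0.5661754  -0.26627111  0.21644918]
```

Emit:
send_rows --pt "0 -0.3 0" --pt "0 -0.6 0" --pt "0 -0.6 0" --pt "0 -0.6 0" --pt "0 -0.6 0" --pt "0 -0.6 0" --yaw '[3, 6, 9, 12, 14, 14]' --fingers '[-1, -1, -1, -1, -1, -1]'

```text
time: 19.48
eef_pos: [0.5259, 0.061, 0.2425]
ee_rot: [0.0, 0.774, 0.633, 0.001]
ft_force: [-4.3, 2.4, 14.4]
finger_gap: 0.021
grasp_force: 100.9
```

```bash
python3 th.py|tail -1; python3 -c "
from h import *
to([.5285,.061,.2406],100.5);print(st()['torque'])"
```

```text
[(np.float64(1.36), 104), (np.float64(1.34), 104), (np.float64(1.38), 104), (np.float64(1.32), 105), (np.float64(1.4), 105), (np.float64(1.3), 106)]
t 19.52 pos [0.5259 0.0609 0.2425] tilt 0.15 a 78.61 F [-4.3  2.1 14.5] gap 0.0207 grip 100.9 -> d [0.6 2.5 1.9] yaw -21.889120991367122
[0.54127178 1.28661954 0.06712341]
```

Emit:
send_rows --pt "0 0 -10" --pt "0 0 -30" --pt "0 0 -30" --yaw '[-8, -16, -20]' --fingers '[-1, -1, -1]'

```text
time: 19.9
eef_pos: [0.5262, 0.0599, 0.2721]
ee_rot: [0.001, 0.651, 0.759, 0.001]
ft_force: [0.2, -0.2, -1.9]
finger_gap: 0.021
grasp_force: 98.8
```

```bash
cat > th2.py <<'E'
# template: predicted mouth region of the slot vs the rest of the cam top; maximise the brightness difference, with cam centre free +-2 mm
from th import *
def theta2(f):
    g=cv2.cvtColor(f["image"],cv2.COLOR_BGR2GRAY).astype(float)
    r,a=np.meshgrid(np.linspace(.004,.019,14),np.linspace(0,2*np.pi,120,endpoint=False)); U,V=(r*np.cos(a)).ravel(),(r*np.sin(a)).ravel()
    best=[]
    for du in(-.002,0,.002):
      for dv in(-.002,0,.002):
        p=proj(f,place(cab,np.array([face(-.02+du+u,.045+dv+v,.016) for u,v in zip(U,V)])))
        I=map_coordinates(g,[p[:,1],p[:,0]],order=1); vis=U<.004   # key hides the up-slope part
        for th in np.arange(0,1.8,.03):
            w=np.abs(U*np.sin(th)+V*np.cos(th)); ins=(w<.0035)&vis; o=(w>.0075)&vis
            best.append((I[o].mean()-I[ins].mean(),round(th,2),du,dv))
    best.sort(reverse=True); return [(round(b[0],1),)+tuple(float(x) for x in b[1:]) for b in best[:5]]
if __name__=="__main__":
    from station import vision
    for nm in("w2","w4","w7"): print(nm,theta2(pickle.load(open(nm+".pkl","rb"))["side"]))
    D={n:vision.grab_frame(n) for n in("side","top","wrist")}; pickle.dump(D,open("w8.pkl","wb"))
    print(theta2(D["side"]),theta(D["side"])[0])
    for nm in("w4","w7","w8"): print("top",theta2(pickle.load(open(nm+".pkl","rb"))["top"])[:2])
    to([.5285,.061,.265],105)
E
python3 th2.py
```

```text
w2 [(np.float64(22.9), 0.6, 0.002, 0.002), (np.float64(22.9), 0.66, 0.002, 0.002), (np.float64(22.7), 0.63, 0.002, 0.002), (np.float64(22.3), 0.69, 0.002, 0.002), (np.float64(22.3), 0.57, 0.002, 0.002)]
w4 [(np.float64(23.1), 0.6, 0.002, 0.002), (np.float64(23.1), 0.66, 0.002, 0.002), (np.float64(22.9), 0.63, 0.002, 0.002), (np.float64(22.5), 0.69, 0.002, 0.002), (np.float64(22.4), 0.57, 0.002, 0.002)]
w7 [(np.float64(71.3), 0.96, 0.002, 0.002), (np.float64(71.1), 1.02, 0.002, 0.002), (np.float64(70.8), 0.99, 0.002, 0.002), (np.float64(70.3), 0.93, 0.002, 0.002), (np.float64(69.4), 1.05, 0.002, 0.002)]
[(np.float64(107.0), 1.29, 0.002, 0.002), (np.float64(106.5), 1.23, 0.002, 0.002), (np.float64(106.5), 1.26, 0.002, 0.002), (np.float64(105.9), 1.32, 0.002, 0.002), (np.float64(105.3), 1.29, 0.002, 0.0)] (np.float64(1.4), 98)
top [(np.float64(4.2), 1.8, 0.002, 0.0), (np.float64(4.2), 1.8, -0.002, 0.0)]
top [(np.float64(4.3), 1.8, -0.002, -0.002), (np.float64(4.1), 1.77, -0.002, -0.002)]
top [(np.float64(3.5), 1.8, 0.002, 0.0), (np.float64(3.5), 1.8, 0.002, -0.002)]
t 20.05 pos [0.5254 0.0595 0.2705] tilt 0.01 a 98.48 F [-0.2  0.4 -2.1] gap 0.0209 grip 98.8 -> d [1.  3.3 5.5] yaw -6.516828075612068
```

Emit:
send_rows --pt "1 3.3 3" --pt "1 3.3 12" --pt "1 3.3 20" --pt "1 3.3 25" --pt "1 3.3 28" --pt "1 3.3 29.5" --pt "1 3.3 29.5" --yaw '[-2.3, -2.3, -2.3, -2.3, -2.3, -2.3, -2.3]' --fingers '[-1, -1, -1, -1, -1, -1, -1]'

```text
time: 20.92
eef_pos: [0.5285, 0.0611, 0.241]
ee_rot: [-0.0, 0.637, 0.771, -0.0]
ft_force: [-0.0, -0.2, -1.6]
finger_gap: 0.0208
grasp_force: 98.8
```

```bash
python3 -c "
from h import *
to([.5285,.061,.2406],100.8);print(st()['torque'])"
```

```text
t 20.93 pos [0.5285 0.0611 0.241 ] tilt 0.01 a 100.87 F [-0.  -0.2 -1.6] gap 0.0208 grip 98.8 -> d [-0.1 -0.   0.4] yaw 0.07158833293019029
[-0.01419004  0.15665642  0.01519718]
```

Emit:
send_rows --pt "0 0 0.6" --pt "0 0 0.8" --pt "0 0 1" --pt "0 0 1.3" --pt "0 0 1.6" --pt "0 0 2" --pt "0 0 2" --yaw '[0, 3, 6, 9, 12, 15, 15]' --fingers '[-1, -1, -1, -1, -1, -1, -1]'

```text
time: 21.8
eef_pos: [0.5281, 0.0614, 0.2399]
ee_rot: [0.0, 0.732, 0.681, -0.0]
ft_force: [-5.6, -1.0, 8.6]
finger_gap: 0.021
grasp_force: 100.2
```

```bash
python3 -c "
from th2 import *
from station import vision
to([.5285,.061,.2385],86);print(st()['torque'])
f=vision.grab_frame('side');print(theta2(f)[:3],theta(f)[0])"
```

```text
t 21.8 pos [0.5281 0.0614 0.2399] tilt 0.03 a 85.87 F [-5.6 -1.   8.6] gap 0.021 grip 100.2 -> d [-0.3  0.4  1.4] yaw -0.13417350331869216
[-0.10924289  1.56663866  0.30045351]
[(np.float64(99.4), 1.38, 0.002, 0.0), (np.float64(99.3), 1.41, 0.002, 0.0), (np.float64(99.2), 1.38, 0.002, 0.002)] (np.float64(1.38), 114)
```

Emit:
send_rows --pt "0 0 0" --pt "0 0 0" --pt "0 0.5 0" --pt "0 0.5 0" --pt "0 0.5 0" --pt "0 0.5 0" --yaw '[3, 6, 9, 11, 13, 13]' --fingers '[-1, -1, -1, -1, -1, -1]'

```text
time: 22.6
eef_pos: [0.5274, 0.0616, 0.2403]
ee_rot: [-0.0, 0.804, 0.594, -0.001]
ft_force: [-11.4, 0.7, 17.4]
finger_gap: 0.0207
grasp_force: 101.3
```

```bash
python3 -c "
from th2 import *
from station import vision
to([.5285,.061,.2385],86);print(st()['torque'])
f=vision.grab_frame('side');print(theta2(f)[:3],theta(f)[0])"
```

```text
t 22.6 pos [0.5274 0.0616 0.2403] tilt 0.14 a 72.91 F [-11.4   0.7  17.4] gap 0.0207 grip 101.3 -> d [-0.3  1.3  1.8] yaw -13.087161324425182
[-0.18867017  3.32174999  0.23170087]
[(np.float64(88.2), 1.56, 0.002, 0.002), (np.float64(88.2), 1.53, 0.002, 0.002), (np.float64(88.1), 1.5, 0.002, 0.002)] (np.float64(1.56), 117)
```

Emit:
send_rows --pt "0 0 -10" --pt "0 0 -30" --pt "0 0 -30" --pt "0 0 -30" --yaw '[-8, -13, -13, -13]' --fingers '[-1, -1, -1, -1]'

```text
time: 23.15
eef_pos: [0.5289, 0.061, 0.2685]
ee_rot: [-0.0, 0.733, 0.68, -0.0]
ft_force: [-0.6, 0.9, -0.2]
finger_gap: 0.0212
grasp_force: 99.0
```

Run:
```python
from th2 import *
from station import vision
to([.5283,.061,.2390],86.1)
D={n:vision.grab_frame(n) for n in("side","wrist")};pickle.dump(D,open("w9.pkl","wb"))
f=D["side"];print(theta2(f)[:3],theta(f)[0])
# wrist: dominant line directions near the cam, vs predicted slot edge direction
w=D["wrist"];g=cv2.cvtColor(w["image"],cv2.COLOR_BGR2GRAY)
c=proj(w,place(cab,face(-.02,.045,.016)))[0];print(c)
L=cv2.createLineSegmentDetector().detect(g)[0][:,0]
for l in L:
    m=[(l[0]+l[2])/2,(l[1]+l[3])/2]
    if np.hypot(*(m-c))<26 and np.hypot(l[0]-l[2],l[1]-l[3])>7: print(l.round(1),np.degrees(np.arctan2(l[3]-l[1],l[2]-l[0])).round(1))
for th in(1.3,1.4,1.5,1.57):
    for h in (.007,-.007):
        s=np.array([np.cos(th),-np.sin(th)]);n=np.array([np.sin(th),np.cos(th)])
        p=proj(w,place(cab,[face(-.02+e*s[0]+h*n[0],.045+e*s[1]+h*n[1],.016) for e in(.02,-.02)]));d=p[1]-p[0];print(th,p.round(1).tolist(),np.degrees(np.arctan2(d[1],d[0])).round(1))
```

```text
t 23.15 pos [0.5289 0.061  0.2685] tilt 0.02 a 85.76 F [-0.6  0.9 -0.2] gap 0.0212 grip 99.0 -> d [-0.  -0.6 29.5] yaw -0.3439794807244425
[(np.float64(99.8), 1.59, 0.0, 0.002), (np.float64(99.5), 1.56, 0.0, 0.002), (np.float64(99.0), 1.62, 0.0, 0.002)] (np.float64(1.6), 98)
[276.25444754 216.7984821 ]
[263.1 223.7 295.6 223.4] -0.5
[295.2 224.  299.7 234.8] 67.0
[258.1 199.4 258.6 226.8] 88.8
[283.3 194.4 283.1 220.6] 90.5
[302.4 222.1 297.4 205.8] -107.1
[280.  211.9 280.4 189.3] -88.9
[298.5 206.4 286.2 192.4] -131.2
[275.6 220.7 274.2 193.2] -92.9
[268.8 194.4 269.5 219.4] 88.3
1.3 [[288.3, 239.3], [277.4, 192.5]] -103.1
1.3 [[275.2, 239.6], [264.3, 194.5]] -103.6
1.4 [[286.5, 240.0], [279.5, 193.2]] -98.5
1.4 [[273.2, 238.8], [266.0, 193.5]] -99.1
1.5 [[284.6, 240.5], [281.7, 194.1]] -93.7
1.5 [[271.3, 237.7], [267.8, 192.7]] -94.5
1.57 [[283.3, 240.7], [283.1, 194.9]] -90.2
1.57 [[270.0, 236.9], [269.1, 192.3]] -91.1
```

The slot edges in the wrist image match the prediction for 1.57 rad to a fraction of a pixel. One more insertion and push will confirm the stop.

Emit:
send_rows --pt "0 -0.5 12" --pt "0 -0.5 20" --pt "0 -0.5 25" --pt "0 -0.5 28.5" --pt "0 -0.5 28.5" --pt "0 -0.5 29" --pt "0 -0.5 29.5" --pt "0 -0.5 29.5" --yaw '[-0.3, -0.3, -0.3, -0.3, -0.3, 4, 8, 8]' --fingers '[-1, -1, -1, -1, -1, -1, -1, -1]'

```text
time: 24.25
eef_pos: [0.5277, 0.0615, 0.2398]
ee_rot: [-0.0, 0.777, 0.629, -0.001]
ft_force: [-5.7, 0.5, 3.8]
finger_gap: 0.021
grasp_force: 99.6
```

Emit:
send_rows --pt "0 0 0" --pt "0 0 0" --pt "0 0 0" --pt "0 0 0" --yaw '[3, 6, 8, 8]' --fingers '[-1, -1, -1, -1]'

```text
time: 24.75
eef_pos: [0.5268, 0.0623, 0.2404]
ee_rot: [-0.001, 0.819, 0.574, -0.001]
ft_force: [-11.0, 1.7, 13.5]
finger_gap: 0.021
grasp_force: 100.9
```

```bash
python3 -c "
from h import *
to([.5283,.061,.2390],86.1);print(st()['torque'])"
```

```text
t 24.75 pos [0.5268 0.0623 0.2404] tilt 0.16 a 70.04 F [-11.    1.7  13.5] gap 0.021 grip 100.9 -> d [-0.7  1.9  1.4] yaw -16.06211738898304
[0.43972139 3.27442156 0.21524764]
```

Emit:
send_rows --pt "0 0 -15" --pt "0 0 -30" --pt "0 0 -60" --pt "0 0 -60" --pt "0 0 -60" --yaw '[-1, -8, -16, -16, -16]' --fingers '[-1, -1, -1, -1, -1]'

```text
time: 25.38
eef_pos: [0.5288, 0.0608, 0.2994]
ee_rot: [0.0, 0.733, 0.681, 0.0]
ft_force: [-1.1, -0.0, -2.0]
finger_gap: 0.0209
grasp_force: 99.0
```

Run:
```python
from th2 import *
from station import vision
to([.4458,-.3367,.30],0); print(st()["qpos"].round(2))
w=vision.grab_frame("wrist");f=vision.grab_frame("side");print(theta2(f)[:2])
g=cv2.cvtColor(w["image"],cv2.COLOR_BGR2GRAY);c=proj(w,place(cab,face(-.02,.045,.016)))[0]
for l in cv2.createLineSegmentDetector().detect(g)[0][:,0]:
    if np.hypot((l[0]+l[2])/2-c[0],(l[1]+l[3])/2-c[1])<22 and np.hypot(l[0]-l[2],l[1]-l[3])>10: print(l.round(1),np.degrees(np.arctan2(l[3]-l[1],l[2]-l[0])).round(1))
for th in(1.5,1.57):
    for h in (.007,-.007):
        s=np.array([np.cos(th),-np.sin(th)]);n=np.array([np.sin(th),np.cos(th)])
        p=proj(w,place(cab,[face(-.02+e*s[0]+h*n[0],.045+e*s[1]+h*n[1],.016) for e in(.02,-.02)]));d=p[1]-p[0];print(th,p.round(1).tolist(),np.degrees(np.arctan2(d[1],d[0])).round(1))
```

```text
t 25.38 pos [0.5288 0.0608 0.2994] tilt 0.04 a 85.8 F [-1.1 -0.  -2. ] gap 0.0209 grip 99.0 -> d [-402.6  -53.7   -0.5] yaw 85.80006804369594
[ 0.14  0.29 -0.45  1.7   0.13  1.18 -0.42]
[(np.float64(99.9), 1.59, 0.0, 0.002), (np.float64(99.6), 1.56, 0.0, 0.002)]
[263.1 223.5 295.6 223.6] 0.2
[260.4 189.4 260.5 214.4] 89.7
[282.8 185.6 282.9 220.6] 89.8
[260.4 214.6 267.7 222.4] 47.1
[298.7 202.3 290.9 188. ] -118.7
[275.6 220.7 274.8 184.4] -91.3
[279.9 209.4 279.7 180.6] -90.4
[270.  185.6 270.6 220.6] 89.0
1.5 [[283.9, 226.5], [281.2, 184.6]] -93.6
1.5 [[271.9, 224.4], [268.8, 183.7]] -94.3
1.57 [[282.6, 226.7], [282.5, 185.3]] -90.2
1.57 [[270.7, 223.6], [270.0, 183.3]] -91.0
```

The cam reads 1.57 rad before and after the extra push, so it is at its stop. I'm returning the key.

Emit:
send_rows --pt "-50 -7 0" --pt "-110 -15 0" --pt "-170 -23 0" --pt "-230 -31 0" --pt "-290 -39 0" --pt "-350 -47 0" --pt "-403 -54 0" --pt "-403 -54 0" --yaw '[10, 20, 30, 40, 50, 60, 70, 80]' --fingers '[-1, -1, -1, -1, -1, -1, -1, -1]'

```text
time: 26.48
eef_pos: [0.4431, -0.342, 0.2985]
ee_rot: [0.001, 0.999, 0.044, -0.001]
ft_force: [0.9, 0.5, -0.9]
finger_gap: 0.0208
grasp_force: 99.0
```

Emit:
send_rows --pt "0 0 0" --pt "0 0 40" --pt "0 0 80" --pt "0 0 100" --pt "0 0 100" --yaw '[6, 6, 6, 6, 6]' --fingers '[-1, -1, -1, -1, -1]'

```text
time: 27.1
eef_pos: [0.4446, -0.3362, 0.1975]
ee_rot: [-0.001, 1.0, -0.001, -0.002]
ft_force: [-0.5, -0.0, -0.7]
finger_gap: 0.0209
grasp_force: 99.0
```

Run:
```python
from h import *
from station import vision; import cv2
to([.4456,-.3379,.18],0.07)
D={n:vision.grab_frame(n) for n in("wrist","side")};pickle.dump(D,open("w10.pkl","wb"))
# blade tilt check: pivoted key? find blade vertical edges in side view
s=st();f=D["side"];P=s["eef_pos"]-[0,0,.0092] # expected key_grip
k=place([P[0],P[1],0],np.array([[x,y,z] for x in(-.015,.015) for y in(0,) for z in(-.075,-.036)]))+[0,0,P[2]]
print(proj(f,k).round(1).tolist())
g=cv2.cvtColor(f["image"],cv2.COLOR_BGR2GRAY)
c=proj(f,P-[0,0,.055])[0];print(c)
for l in cv2.createLineSegmentDetector().detect(g)[0][:,0]:
    m=np.array([(l[0]+l[2])/2,(l[1]+l[3])/2])
    if abs(m-c).max()<16 and abs(l[1]-l[3])>7: print(l.round(1),np.degrees(np.arctan2(l[2]-l[0],l[3]-l[1])).round(1))
```

```text
t 27.1 pos [ 0.4446 -0.3362  0.1975] tilt 0.25 a -0.13 F [-0.5 -0.  -0.7] gap 0.0209 grip 99.0 -> d [ 1.1  1.8 17.5] yaw -0.20488786069444131
[[369.1, 184.3], [370.3, 171.8], [359.2, 181.5], [360.2, 169.0]]
[364.70527092 176.55276623]
[368.7 185.2 376.2 150.2] 168.0
[359.  170.6 357.9 183.3] -4.6
```

The key is still vertical in the grip; its blade edge angle matches. I'm lowering it into the pocket.

Emit:
send_rows --pt "1 1.7 15" --pt "1 1.7 30" --pt "1 1.7 40" --pt "1 1.7 44" --pt "1 1.7 44" --yaw '[0, 0, 0, 0, 0]' --fingers '[-1, -1, -1, -1, -1]'

```text
time: 27.82
eef_pos: [0.4467, -0.3386, 0.1553]
ee_rot: [-0.0, 1.0, -0.001, -0.0]
ft_force: [-0.2, 0.0, -1.4]
finger_gap: 0.0208
grasp_force: 99.0
```

```bash
python3 -c "
from h import *
to([.4457,-.338,.1017],0.07)"
```

```text
t 27.82 pos [ 0.4467 -0.3386  0.1553] tilt 0.03 a -0.12 F [-0.2  0.  -1.4] gap 0.0208 grip 99.0 -> d [-1.  -0.6 53.6] yaw -0.1920440794536944
```

Emit:
send_rows --pt "-1 -0.6 5" --pt "-1 -0.6 12" --pt "-1 -0.6 20" --pt "-1 -0.6 30" --pt "-1 -0.6 40" --pt "-1 -0.6 48" --pt "-1 -0.6 52.5" --pt "-1 -0.6 52.5" --yaw '[0, 0, 0, 0, 0, 0, 0, 0]' --fingers '[-1, -1, -1, -1, -1, -1, -1, -1]'

```text
time: 28.82
eef_pos: [0.4456, -0.338, 0.1027]
ee_rot: [-0.0, 1.0, -0.001, -0.0]
ft_force: [0.3, -0.6, 0.3]
finger_gap: 0.0213
grasp_force: 99.0
```

```bash
python3 -c "
from h import *
to([.4457,-.338,.1017],0.07)"
```

```text
t 28.82 pos [ 0.4456 -0.338   0.1027] tilt 0.03 a -0.12 F [ 0.3 -0.6  0.3] gap 0.0213 grip 99.0 -> d [0.1 0.  1. ] yaw -0.19230871154240958
```

Emit:
send_rows --pt "0 0 1" --pt "0 0 2" --pt "0 0 2" --pt "0 0 2" --yaw '[0, 0, 0, 0]' --fingers '[-1, -1, -1, -1]'

```text
time: 29.32
eef_pos: [0.446, -0.3382, 0.1017]
ee_rot: [0.0, 1.0, -0.001, 0.0]
ft_force: [-1.4, 0.3, 5.9]
finger_gap: 0.021
grasp_force: 99.8
```

Emit:
send_rows --pt "0 0 1" --pt "0 0 0" --pt "0 0 0" --pt "0 0 0" --pt "0 0 -40" --pt "0 0 -90" --pt "0 0 -150" --pt "0 0 -170" --yaw '[0, 0, 0, 0, 0, 0, 0, 0]' --fingers '[1, 1, 1, 1, 1, 1, 1, 1]'

```text
time: 30.32
eef_pos: [0.447, -0.3389, 0.2751]
ee_rot: [0.002, 1.0, -0.001, 0.002]
ft_force: [-0.6, 1.4, -0.7]
finger_gap: 0.0852
grasp_force: 0.0
```

Run:
```python
from th2 import *
from station import vision
to([.4457,-.338,.28],0)
D={n:vision.grab_frame(n) for n in("wrist","side","top")};pickle.dump(D,open("w11.pkl","wb"))
print(theta2(D["side"])[:2])
a=pickle.load(open("f0.pkl","rb"))
for n in("side","top"):
    d=cv2.absdiff(a[n]["image"],D[n]["image"]).max(2)>25
    k,l,s,c=cv2.connectedComponentsWithStats(d.astype(np.uint8))
    print(n,[x.tolist() for x in s[1:] if x[4]>8])
# grey key top in the wrist view vs home prediction
w=D["wrist"];hsv=cv2.cvtColor(w["image"],cv2.COLOR_BGR2HSV)
p=proj(w,place([.4458,-.3367,0],np.array([[x,y,.125] for x in(-.023,.023) for y in(-.011,.011)])));print(p.round(1).tolist())
x0,y0=p.min(0).astype(int)-12;x1,y1=p.max(0).astype(int)+12
m=((hsv[y0:y1,x0:x1,1]<40)&(hsv[y0:y1,x0:x1,2]>60)).astype(np.uint8);print(x0,y0,cv2.boundingRect(m),m.sum())
```

```text
t 30.32 pos [ 0.447  -0.3389  0.2751] tilt 0.34 a -0.13 F [-0.6  1.4 -0.7] gap 0.0852 grip 0.0 -> d [-1.2 -0.8 -4.9] yaw -0.1299555903833891
[(np.float64(99.6), 1.59, 0.0, 0.002), (np.float64(99.3), 1.56, 0.0, 0.002)]
side [[353, 0, 59, 141, 4558], [484, 0, 76, 214, 7767], [542, 91, 18, 3, 38], [541, 94, 19, 3, 33], [544, 140, 16, 85, 748], [238, 186, 23, 26, 291], [269, 192, 6, 7, 14], [260, 199, 36, 33, 469], [348, 201, 26, 68, 1211], [460, 213, 32, 93, 861], [237, 215, 32, 34, 526], [496, 220, 16, 6, 37], [498, 231, 33, 42, 250], [269, 232, 6, 8, 24], [489, 239, 35, 67, 1449], [479, 245, 4, 4, 12], [555, 249, 5, 5, 15], [474, 265, 3, 4, 9], [480, 292, 8, 15, 75], [541, 293, 19, 20, 176], [518, 299, 22, 25, 230], [553, 314, 7, 17, 72]]
top [[230, 185, 35, 45, 532], [361, 197, 153, 223, 17499], [281, 200, 7, 4, 20], [260, 208, 27, 24, 474], [348, 249, 19, 19, 228], [312, 259, 39, 34, 624], [536, 336, 9, 4, 24], [498, 338, 62, 48, 1441], [537, 400, 23, 20, 243], [259, 405, 5, 3, 11], [268, 405, 21, 15, 140], [249, 409, 19, 11, 143], [234, 410, 13, 10, 49], [272, 416, 9, 4, 22]]
[[287.5, 227.7], [265.3, 227.8], [287.7, 182.3], [264.4, 182.4]]
252 170 (16, 1, 22, 55) 1095
```

Run:
```python
from h import *
import cv2
from station import vision
def orange(f):
    h=cv2.cvtColor(f["image"],cv2.COLOR_BGR2HSV);m=cv2.inRange(h,(8,200,120),(20,255,255))
    k,l,s,c=cv2.connectedComponentsWithStats(m);return [(s[i].tolist(),c[i].round(1).tolist()) for i in range(1,k) if s[i][4]>60]
for nm in("f0","w4","w7","w11"):
    D=pickle.load(open(nm+".pkl","rb"))
    for n in("side","top"):
        if n in D: print(nm,n,orange(D[n]))
def ray(f,px,z):
    W=f["world_from_camera"];d=W[:3,:3]@np.array([(px[0]-f["cx"])/f["fx"],-(px[1]-f["cy"])/f["fy"],-1]);o=W[:3,3];return (o+d*(z-o[2])/d[2]).round(3)
f=pickle.load(open("f0.pkl","rb"));print("top ray at z=.11",ray(f["top"],(353,257.5),.11),"z0",ray(f["top"],(353,257.5),0),"side blade tip at z0",ray(f["side"],(357,238),0))
for nm in("w1","w3"):
    w=pickle.load(open(nm+".pkl","rb"));b=max(orange(w),key=lambda t:t[0][4]);print(nm,b,ray(w,b[1],.011))
w=pickle.load(open("w11.pkl","rb"))["wrist"];b=max(orange(w),key=lambda t:t[0][4]);print("w11",b,ray(w,b[1],.011))
```

```text
f0 side []
f0 top [([348, 250, 19, 18, 192], [357.3, 258.2]), ([527, 413, 16, 7, 81], [534.5, 416.0])]
w4 side []
w4 top [([312, 259, 39, 33, 509], [332.1, 274.0]), ([527, 413, 25, 7, 133], [538.4, 416.5])]
w7 side []
w7 top [([312, 259, 39, 33, 476], [332.5, 273.8]), ([527, 413, 25, 7, 133], [538.4, 416.5])]
w11 side []
w11 top [([312, 259, 39, 33, 583], [330.5, 274.9]), ([527, 413, 25, 7, 135], [538.5, 416.5])]
top ray at z=.11 [ 0.42  -0.229  0.11 ] z0 [ 0.42  -0.247  0.   ] side blade tip at z0 [ 0.412 -0.241  0.   ]
w1 ([375, 242, 77, 59, 2098], [411.2, 271.0]) [ 0.371 -0.179  0.011]
w3 ([133, 198, 78, 63, 711], [172.7, 228.3]) [ 0.373 -0.182  0.011]
w11 ([127, 201, 79, 64, 749], [167.8, 231.3]) [ 0.372 -0.182  0.011]
```

The orange look-alike stood on its thin blade at t=0 and was already lying down by t=1.9 s. My fingertips passed over it more than 0.1 m above its top with no contact force, and it hasn't moved since, so I leave it. The cam, catch, shutter and key are all in place, so I'm handing in.

```bash
python3 -c "
from station import workorder
print(workorder.sign_off())"
```

```text
the job is handed in; nothing more can be done
None
```

Job handed in at about 30 s: catch at its upper stop, shutter fully open, cam measured at 1.57 rad (turned with the key only) and key home in the stand. I viewed 11 pictures, one over your limit, and the orange look-alike key tipped over within the first 2 s with no contact force on the arm, so I left it lying.

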